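# Load the specimen spin dryer

## Robot

A 6-joint arm with a two-finger parallel gripper is mounted at the origin on the work surface. World frame = base frame: x ahead of the robot, y to its left, z up, the work surface at z = 0. Lengths are in m, angles in rad, forces in N, time in s.
With the tool pointing down it reaches from about 0.3 to 0.775 m from the base axis. Payload 14.6 kg.
Tool frame: the origin (TCP) lies midway between the tips of the shut fingers; the grasp point (between the pads) lies 19 mm behind it; z points along the fingers, y is the line along which they close (so a half turn about z gives the same grasp; the last joint's range is limited). The gripper opens to 94 mm and grips with 3 to 60 N. Pads are 16 mm wide; open, the fingers measure 119 mm over their backs; the gripper's body (75 mm by 177 mm) begins 78 mm behind the grasp point.
Start: joints at [-1.365, 0.3, 1.521, -0, 1.321, -0.067], TCP at [0.148, -0.53, 0.166] pointing down, gripper open.
Joint ranges: [-3.03, 3.03], [-0.79, 2.21], [0.23, 2.52], [-1.04, 4.18], [0, 3.07], [-2.55, 2.55]. Speed limits (rad/s): [2.22, 2.22, 2.57, 3.14, 3.14, 3.14].

## Interface

Orientations are given as [roll, pitch, yaw] about the fixed x, y, z axes, in that order (R = Rz(yaw) Ry(pitch) Rx(roll)).
In Python, from station import telemetry, optics, ctrl gives the robot as it stands.
- The arm moves only by the tool carry_out, never from a script. Its argument "plan" is a list that holds one entry, the list of rows, each a list of 7 numbers: the shift along the tool's x, y, z in mm, then the turn, a rotation vector about the tool's x, y, z in rad, then the finger opening in mm, from 0 to 94. A call has 1 to 20 rows; each row shifts and turns the commanded pose from where the row before left it, along the tool's axes as they then stand; what a row does not reach is not made up. A row lasts 1/12 s, in which the tool goes at most 41.7 mm and 7.16 degrees, less where a joint would pass 70% of its speed; a pose out of reach is approached as far as the arm can. A call with a gripper value outside its range is refused whole. The fingers move at their own pace and stop on an object; "squeeze" is the grip in N (left out, the last holds). Time passes only in rows, so rows that do not move let the fingers close. It gives the time, the measured TCP pose, the force, the opening and the grip force at its end, in the units of the state.
- telemetry.get_obs(): the state, without advancing time (a new reading comes with each control period).
- optics.camera(name): name is "scene" or "top"; returns a dict with "pixels" (384x512x3 uint8, red, green, blue), "intrinsics" (3x3 intrinsics, pixels), "origin" and "rotation" of the camera in the world. Camera axes: x right, y down, z forward; pixel columns grow to the right and rows downward; lengths in m; the calibration is good to about 2 mm. A picture is of the moment at which its call begins. There is no depth.
- ctrl.hand_in(): hands the job in; it is judged then, once.
The state is a dict: "time_s": time; "qpos": joint angles; "joint_vel": joint speeds; "tau": joint torques, N m; "ee_pos": TCP position; "eef_rot": TCP orientation; "force": force on the tool from outside, world axes, zero at the start; "moment": the same for the moment, N m; "grip_width": finger opening in m; "grip_force": force on a finger pad.
Only numpy, scipy, OpenCV 4.12 (cv2) and the standard library are available. Lean on these libraries where they do the work, as an engineer would, in place of code of your own. Each camera call takes 0.05 s, during which the arm holds its last target. There are 200 camera calls.

## Task

Get the spin dryer ready: set the five-armed carrier on the drive hub, turned so that its eyes drop over the studs and it lies fully down on the flange, then push the black locking collar down the spindle until it clicks home under the two spring balls. Then stand every specimen mount on the bench upright, fully down in a cup of its own on the carrier, and last of all throw the red lever right over to the run side. Leave the slide tray, the wash bottle and the stain jar where they are.

Things in the scene. Friction and masses are not known exactly. Their poses are not given: they have to be found in the camera images.
- dryer: Spin dryer, fixed: white drum 180 mm across, 50 mm tall. Origin on the spindle axis at bench level, z up. Dark flange 72 mm across on top, its seat at z = 56 mm. A pod 20 mm tall sticks out on the -x side to x = -170 mm and carries the lever.
- hub_seat (a point): Centre of the flange's top (dryer z = 56 mm, same axes). Around it five brass studs, 8 mm thick, 10 mm tall with tapered tips, on a 26 mm radius at 36, 108, 180, 252, 324 degrees from the dryer's x axis. A locating shoulder, 23 mm in diameter and 12 mm tall, tapers over the next 6 mm to the spindle.
- spindle_tip (a point): Tip of the steel spindle, dryer z = 113 mm. Spindle 16 mm in diameter, its last 5 mm tapered to 10 mm. Two brass spring balls stick out 3 mm from its +y and -y sides (22 mm over both), centred at dryer z = 106 mm.
- carrier: Five-armed dark metal carrier, 168 mm across, 0.35 kg, starts flat on the bench. Origin mid underside, z up. Central boss to grip: 36 mm across, 28 mm tall, bore 25 mm. Five eyes round it, holes 11 mm, 8 mm thick, on a 26 mm radius at 36, 108, 180, 252, 324 degrees from its x axis, go over the studs: fits at five angles 72 degrees apart, about 3 degrees of play.
- cup0 (a point): Inner floor centre of the first of five blue cups on the carrier, all 62 mm from its axis, at 0, 72, 144, 216, 288 degrees from its x axis. Each is about 35 mm wide inside; floor 4 mm and rim 12 mm above the carrier's underside.
- collar: Black locking collar, a plain ring: outside 40 mm, bore 18 mm, 18 mm tall, 0.08 kg, same either way up. Starts flat on the bench. Origin mid underside, z along the bore. Slides down the spindle onto the boss (84 mm above the bench once the carrier is seated). Takes a push of about 8 N to pass the balls; its weight is not enough. Home, its top is at 102 mm and the balls spring out above it.
- collar_mid (a point): Centre of the collar, half way up its bore (9 mm from either end).
- detent_a (a joint): Spring ball on the +y side of the spindle: 0 m = fully out (clicked), negative = pressed in, down to -0.0035.
- detent_b (a joint): Spring ball on the -y side of the spindle: 0 m = fully out (clicked), negative = pressed in, down to -0.0035.
- lever (a joint): Toggle lever of the dryer: 0 to 0.15 rad = off at the start (leaning to the dryer's -y side), 1.0 rad = fully over to the run side (the dryer's +y side). It stays where it is left; a push under 3 N at the knob moves it.
- lever_tip (a point): Centre of the lever's red ball knob, 26 mm in diameter. The lever is a 10 mm rod, 60 mm long from its pivot, which lies 42 mm above the bench at x = -130 mm, y = 0 of the dryer; it swings in the dryer's y-z plane, half a radian either side of upright.
- slide_tray: Pink slide tray, 100 x 160 x 12 mm, a bystander. Origin at the centre of its underside.
- wash_bottle: White wash bottle with red cap, 54 mm across, 115 mm tall, a bystander. Origin at the centre of its underside.
- stain_jar: Small amber jar with black cap, 56 mm across, 70 mm tall, a bystander. Origin at the centre of its underside.
- mount1: Specimen mount: red cylinder 30 mm in diameter, 26 mm tall, 0.03 kg, with a small metal inlay on its top; starts upright on the bench. Origin at the centre of its underside, z up. May be absent. In a cup, standing on the cup's floor, it sticks out 18 mm above the cup's rim.
- mount1_mid (a point): Centre of mount1, 13 mm from either end.
- mount2: Specimen mount: amber cylinder 30 mm in diameter, 26 mm tall, 0.03 kg, with a small metal inlay on its top; starts upright on the bench. Origin at the centre of its underside, z up. May be absent. In a cup, standing on the cup's floor, it sticks out 18 mm above the cup's rim.
- mount2_mid (a point): Centre of mount2, 13 mm from either end.
- mount3: Specimen mount: red cylinder 30 mm in diameter, 26 mm tall, 0.03 kg, with a small metal inlay on its top; starts upright on the bench. Origin at the centre of its underside, z up. May be absent. In a cup, standing on the cup's floor, it sticks out 18 mm above the cup's rim.
- mount3_mid (a point): Centre of mount3, 13 mm from either end.
- mount4: Specimen mount: amber cylinder 30 mm in diameter, 26 mm tall, 0.03 kg, with a small metal inlay on its top; starts upright on the bench. Origin at the centre of its underside, z up. May be absent. In a cup, standing on the cup's floor, it sticks out 18 mm above the cup's rim.
- mount4_mid (a point): Centre of mount4, 13 mm from either end.
- mount5: Specimen mount: red cylinder 30 mm in diameter, 26 mm tall, 0.03 kg, with a small metal inlay on its top; starts upright on the bench. Origin at the centre of its underside, z up. May be absent. In a cup, standing on the cup's floor, it sticks out 18 mm above the cup's rim.
- mount5_mid (a point): Centre of mount5, 13 mm from either end.
There are look-alikes about, which are no part of the job. What is shaped like the mount2 but blue is not meant.

How it is judged:
On the way, in this order (a step that is already met when the one before it is completed fails the run):
1. the carrier is seated over the studs, flat on the flange (horizontal distance between carrier and dryer below 0.004 m and z of carrier in the frame of dryer between 0.053 and 0.0585 m and angle between the z axis of carrier and the z axis of dryer, either way round below 0.04 rad), for 0.3 s.
2. the locking collar has clicked home below both spring balls (all of step 1 and horizontal distance between collar and dryer below 0.004 m and z of collar_mid in the frame of dryer between 0.09 and 0.0955 m and angle between the z axis of collar and the z axis of dryer, either way round below 0.08 rad and value of joint each of detent_a, detent_b above -0.001 m), for 0.3 s.
3. every mount stands in a cup of the carrier (all of step 2 and horizontal distance between each of mount1_mid, mount2_mid, mount3_mid, mount4_mid, mount5_mid and carrier below 0.07 m and z of mount1_mid in the frame of carrier between 0.013 and 0.0195 m and angle between the z axis of each of mount1, mount2, mount3, mount4, mount5 and the z axis of carrier, either way round below 0.12 rad and z of mount2_mid in the frame of carrier between 0.013 and 0.0195 m and z of mount3_mid in the frame of carrier between 0.013 and 0.0195 m and z of mount4_mid in the frame of carrier between 0.013 and 0.0195 m and z of mount5_mid in the frame of carrier between 0.013 and 0.0195 m), for 0.3 s.
4. the lever is thrown to the run side (value of joint lever above 0.85 rad), for 0.2 s.
At the end, for the whole second after the job is handed in: Carrier flat on the flange (within 2.5 mm, centred within 4 mm); collar down on the boss (within 2.5 mm) with both spring balls out above it; every mount present upright (0.12 rad) in a cup, within 2.5 mm of its floor; lever beyond 0.85 rad; all at rest (all of step 3 and value of joint lever above 0.85 rad and linear speed of each of carrier, collar, mount1, mount2, mount3, mount4, mount5 below 0.02 m/s); the robot touches nothing.
It fails at once if the slide tray is pushed away (over 30 mm) or knocked over (distance of slide_tray from where it was at the start of the episode above 0.03 m or angle between slide_tray's own z axis and vertical above 0.5 rad).
It fails at once if the wash bottle is pushed away (over 30 mm) or knocked over (distance of wash_bottle from where it was at the start of the episode above 0.03 m or angle between wash_bottle's own z axis and vertical above 0.5 rad).
It fails at once if the stain jar is pushed away (over 30 mm) or knocked over (distance of stain_jar from where it was at the start of the episode above 0.03 m or angle between stain_jar's own z axis and vertical above 0.5 rad).
Of mount1, mount2, mount3, mount4, mount5 only 3 to 5 are there at a start; the rules pass over those that are not, and their reading is None.
At some moment in a run one of mount1, mount2, mount3, mount4, mount5, collar may be knocked a few centimetres aside while the robot is not near it.
Once in a run the grip may slacken for a moment while it holds something.
It also fails if it takes over 210 s, if anything falls off the work surface, if the arm or the gripper's body presses on something with over 40 N, if the wrist force passes 120 N, or if a joint passes its speed limit or range.

## Working session

There is one attempt and no reset: what is moved stays moved. The work goes in short steps, Python scripts to look and compute and a tool call to move; the robot and the scene stay as the last step left them, time stands still between calls to the robot, and variables do not carry over. Pictures are saved under pics/ and viewed, at most 14 in all, crops included, and the job is handed in when it is done.

Besides the shell and the picture viewer there is one more tool, called after "Emit:" as name(argument=value, ...) on one line, values as JSON. carry_out: Moves the arm, as the interface text tells. Its arguments: {"type":"object","properties":{"plan":{"type":"array","items":{"type":"array","items":{"type":"array","items":{"type":"number"}}}},"squeeze":{"type":"number"}},"required":["plan"]}

```bash
ls; mkdir -p pics; cat > h.py <<'E'
import numpy as np, cv2
from station import telemetry, optics, ctrl
def cam(n):
    c=optics.camera(n); return c
def save(c,f,box=None,s=1):
    im=c["pixels"][:,:,::-1]
    if box: im=im[box[1]:box[3],box[0]:box[2]]
    cv2.imwrite(f,cv2.resize(im,None,fx=s,fy=s,interpolation=cv2.INTER_CUBIC))
def ray(c,u,v,z):
    K=np.array(c["intrinsics"]);R=np.array(c["rotation"]);o=np.array(c["origin"])
    d=R@np.linalg.inv(K)@np.array([u,v,1.]); return o+d*(z-o[2])/d[2]
def proj(c,p):
    K=np.array(c["intrinsics"]);R=np.array(c["rotation"]);o=np.array(c["origin"])
    q=K@(R.T@(np.array(p)-o)); return q[:2]/q[2]
E
python3 - <<'E'
from h import *
for n in("scene","top"):
    c=cam(n); save(c,f"pics/{n}0.png",s=1.56); print(n,c["origin"],c["rotation"],c["intrinsics"])
print(telemetry.get_obs())
E
```

```text
pics
scene [1.42778902 0.10892194 0.85978516] [-2.32786601  0.0094396   1.69090498] [[452.66892369   0.         244.35779005]
 [  0.         452.66892369 192.40015248]
 [  0.           0.           1.        ]]
top [0.55272848 0.00321985 1.09773771] [-3.09862666 -0.01300255 -1.59763002] [[389.62067543   0.         253.62788213]
 [  0.         389.62067543 195.20527402]
 [  0.           0.           1.        ]]
{'time_s': 0.1, 'qpos': array([-1.36460836e+00,  3.00423347e-01,  1.52148740e+00, -3.93562596e-06,
        1.32072314e+00, -6.65693841e-02]), 'joint_vel': array([ 0.00122634, -0.00360089, -0.00100792,  0.00027049,  0.0018774 ,
       -0.00027755]), 'tau': array([ 7.33585966e-04, -5.32646549e+01, -3.53287375e+01,  7.09185563e-02,
        2.34439335e-02, -2.92023412e-05]), 'ee_pos': array([ 0.14812011, -0.52939882,  0.16545218]), 'eef_rot': array([-3.14055347e+00, -6.54592617e-05,  2.72758298e-01]), 'force': array([ 0.05587805,  0.10014192, -0.39269796]), 'moment': array([-1.32542775e-02,  2.13355387e-02, -1.07080549e-05]), 'grip_force': 0.0, 'grip_width': 0.09393637034071668}
```

```bash
sed -i 's/R=np.array(c\["rotation"\])/R=Rot.from_euler("xyz",c["rotation"]).as_matrix()/; s/^import numpy as np, cv2/import numpy as np, cv2\nfrom scipy.spatial.transform import Rotation as Rot/' h.py; grep -c Rot.from h.py
```

```text
2
```

View pics/top0.png

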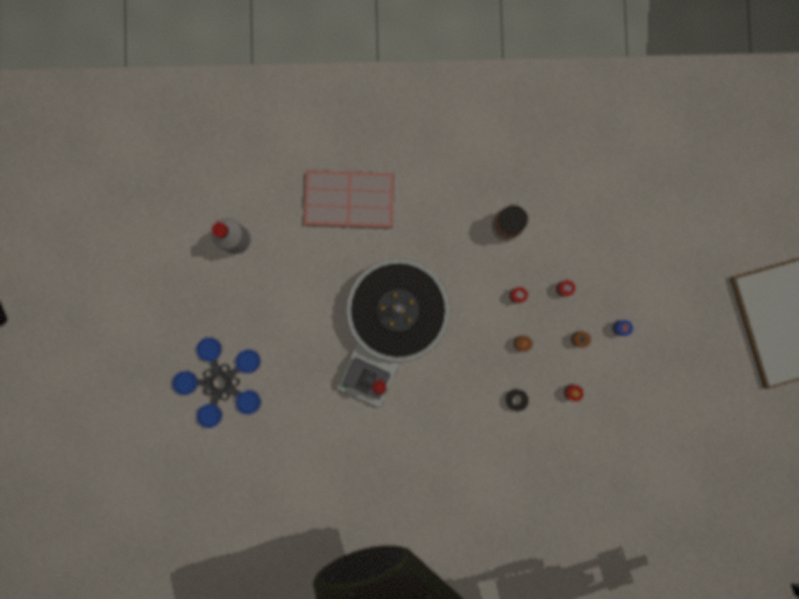

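View pics/scene0.png

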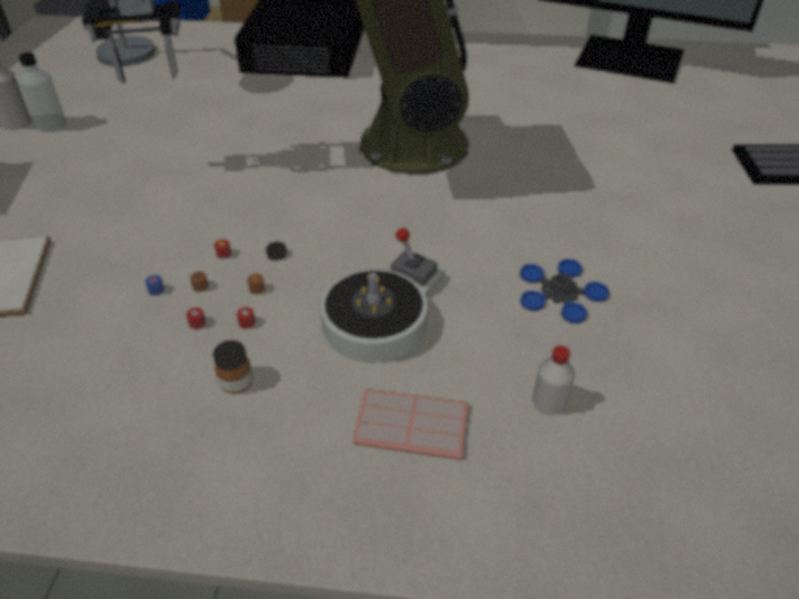

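Both pictures show five mounts (1.56x top pixels): red at (518,295), (566,288) and (573,393), and amber at (522,343) and (581,339). The blue one at (623,327) has the mount shape but is the look-alike. Collar (516,399), carrier (219,382), dryer (397,309), knob (379,387). I'll confirm in enlarged crops.

```bash
python3 - <<'E'
from h import *
c=cam("top"); np.save("top0.npy",c["pixels"])
save(c,"pics/a.png",(105,160,290,280),4.3); save(c,"pics/b.png",(310,165,420,275),5.4)
E
```

```text
(no output)
```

View pics/a.png

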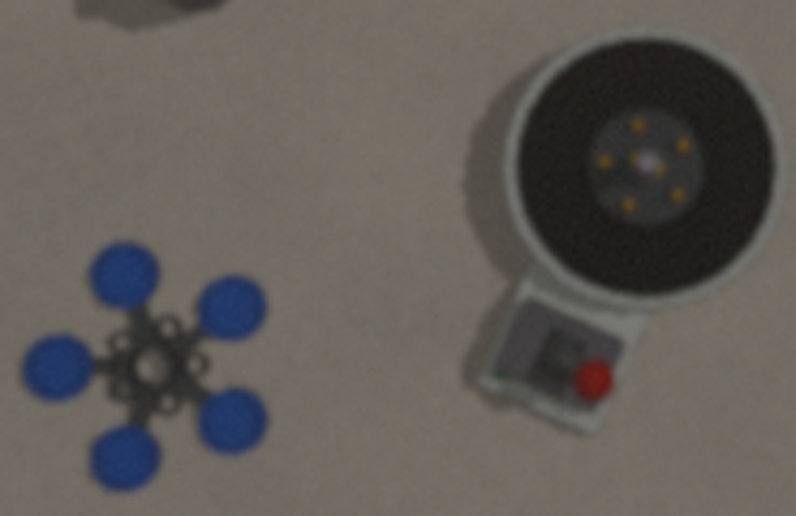

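View pics/b.png

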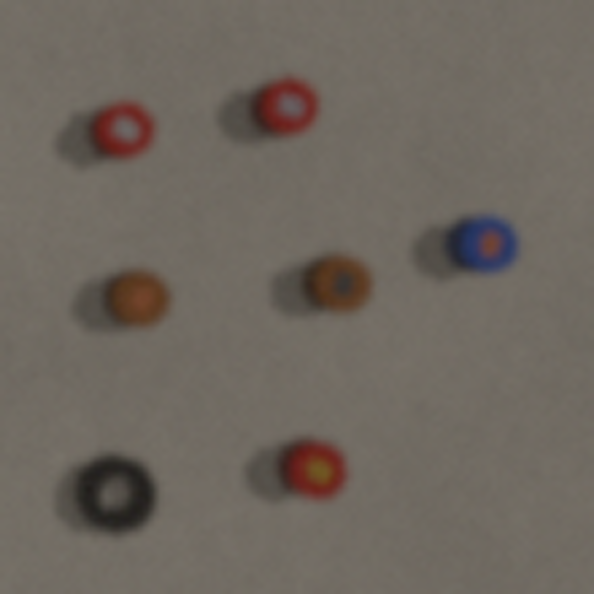

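```bash
python3 - <<'E'
from h import *
c=cam("top")
def P(x,y,z,off,s): return ray(c,(x+.5)/s-.5+off[0],(y+.5)/s-.5+off[1],z)
A=lambda x,y,z:P(x,y,z,(105,160),4.3); B=lambda x,y,z:P(x,y,z,(310,165),5.4)
hsv=cv2.cvtColor(c["pixels"],cv2.COLOR_RGB2HSV)
m=cv2.inRange(hsv,(105,120,40),(128,255,255)); m[:, :100]=0; m[:,300:]=0
n,_,st,ce=cv2.connectedComponentsWithStats(m)
cups=np.array([ray(c,*ce[i],.011) for i in range(1,n) if st[i,4]>80]);print(cups[:,:2])
def fit(p,r,off):
    ctr=p.mean(0)[:2]; a=np.degrees(np.arctan2(*(p[:,:2]-ctr).T[::-1]))-off
    ph=np.angle(np.exp(1j*np.radians(a*5)).mean(),deg=True)/5
    return ctr,np.linalg.norm(p[:,:2]-ctr,axis=1),ph
print("carrier",fit(cups,.062,0))
st=np.array([A(x,y,.066) for x,y in[(638,125),(683,145),(677,194),(628,204),(604,161)]])
print("dryer",fit(st,.026,36)); d=fit(st,.026,36)[0]
print("tip",A(648,160,.113)); k=A(595,380,.095);print("knob",k)
print("pod",A(600,315,.02) )
for x,y in[(125,129),(291,105),(144,299),(343,284),(319,470)]: print("mount",B(x,y,.026)[:2])
print("collar",B(115,494,.018)[:2])
# scene cross-check
s=cam("scene")
for u,v,z in[(247,319,.022),(202,318,.026),(197,318,.026)]: pass
for nme,p in[("tip",[*d,.113]),("collar",[*B(115,494,.018)[:2],.018]),("carr",[*cups.mean(0)[:2],.0])]: print(nme,proj(s,p)*1.56)
E
```

```text
[[0.52879127 0.32283116]
 [0.50616484 0.25434501]
 [0.47104256 0.36630758]
 [0.43402215 0.25558843]
 [0.41240386 0.32421562]]
carrier (array([0.47048494, 0.30465756]), array([0.06107297, 0.06167988, 0.06165254, 0.06113358, 0.06128563]), np.float64(17.382110577375904))
dryer (array([ 0.58876943, -0.0144097 ]), array([0.0256471 , 0.02618177, 0.02582109, 0.02602877, 0.02605114]), np.float64(-26.248957404527594))
tip [ 0.59049633 -0.01487037  0.113     ]
knob [0.46097076 0.01989256 0.095     ]
pod [0.49547056 0.01687244 0.02      ]
mount [ 0.61126291 -0.23096619]
mount [ 0.62135257 -0.31666969]
mount [ 0.52422985 -0.23758907]
mount [ 0.52911028 -0.33974633]
mount [ 0.43503371 -0.32370841]
collar [ 0.42489929 -0.22093233]
tip [371.90425513 275.56502508]
collar [275.4992828  248.33665227]
carr [558.62063274 292.40191493]
```

The crops confirm the targets: mounts at (125,129), (291,105), (319,470) red and (144,299), (343,284) amber. The blue one at (484,245) is left out. The scene view agrees with these positions, so I set out for the carrier at (0.4705, 0.3047).

```bash
cat > d.py <<'E'
import sys
from h import *
# usage: d.py x y z yaw_deg : tool-axis shift (mm) from the measured pose, turn about tool z
o=telemetry.get_obs(); R=Rot.from_euler("xyz",o["eef_rot"])
x,y,z,yaw=map(float,sys.argv[1:5]); yaw=np.radians(yaw)
T=Rot.from_euler("xyz",[np.pi,0,yaw])
print("shift now axes",np.round(R.inv().apply(np.array([x,y,z])-o["ee_pos"])*1e3,1),"turn",np.round((R.inv()*T).as_rotvec(),4),"t",round(o["time_s"],1),"w",o["grip_width"],"F",o["force"].round(1), "q6",o["qpos"][5].round(2))
E
```

Emit:
carry_out(plan=[[[18,-24,0,0,0,0,60],[18,-24,0,0,0,0,60],[18,-24,0,0,0,0,60],[18,-24,0,0,0,0,60],[18,-24,0,0,0,0,60],[18,-24,0,0,0,0,60],[18,-24,0,0,0,0,60],[18,-24,0,0,0,0,60],[18,-24,0,0,0,0,60],[18,-24,0,0,0,0,60],[18,-24,0,0,0,0,60],[18,-24,0,0,0,0,60],[18,-24,0,0,0,0,60],[18,-24,0,0,0,0,60],[18,-24,0,0,0,0,60],[18,-24,0,0,0,0,60],[18,-24,0,0,0,0,60],[18,-24,0,0,0,0,60],[18,-24,0,0,0,0,60],[18,-24,0,0,0,0,60]]])

```text
time_s: 1.92
ee_pos: [0.3658, 0.0312, 0.1661]
eef_rot: [3.141, -0.001, 0.273]
force: [0.1, -1.2, -0.3]
grip_width: 0.0601
grip_force: 0.0
```

Emit:
carry_out(plan=[[[18,-24,0,0,0,0,60],[18,-24,0,0,0,0,60],[18,-24,0,0,0,0,60],[18,-24,0,0,0,0,60],[18,-24,0,0,0,0,60],[18,-24,0,0,0,0,60],[18,-24,0,0,0,0,60],[18,-24,0,0,0,0,60],[18,-24,0,0,0,0,60],[13,-20,20,0,0,0,60],[0,0,30,0,0,0,60],[0,0,30,0,0,0,60],[0,0,0,0,0,0,60],[0,0,0,0,0,0,60]]])

```text
time_s: 3.08
ee_pos: [0.47, 0.3037, 0.0856]
eef_rot: [3.141, 0.002, 0.273]
force: [0.5, -0.1, 0.8]
grip_width: 0.0602
grip_force: 0.0
```

```bash
python3 d.py 0.4705 0.3047 0.015 15.63; python3 -c "
from h import *
c=cam('top'); save(c,'pics/c.png',(100,190,190,290),6)
print(telemetry.get_obs()['ee_pos'])"
```

```text
shift now axes [ 0.9 -0.8 70.6] turn [ 0.0006  0.0024 -0.    ] t 3.1 w 0.06016126282342924 F [ 0.5 -0.1  0.8] q6 1.81
[0.47090007 0.30409076 0.08721321]
```

View pics/c.png

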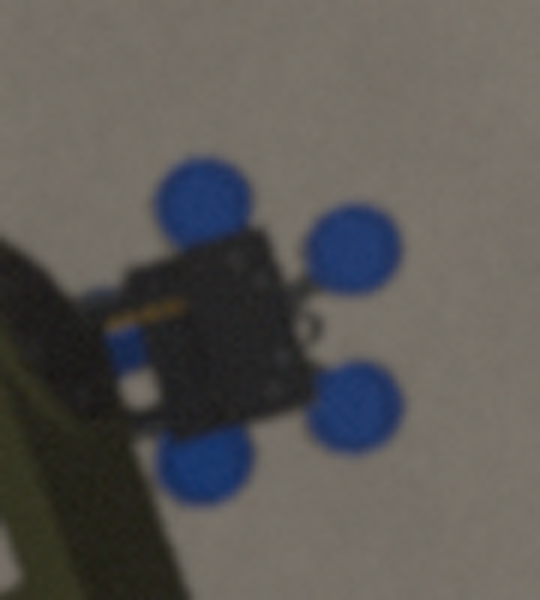

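Emit:
carry_out(plan=[[[0,0,20,0,0,0,60],[0,0,20,0,0,0,60],[0,0,20,0,0,0,60],[0,0,11,0,0,0,60],[0,0,0,0,0,0,60],[0,0,0,0,0,0,30],[0,0,0,0,0,0,20],[0,0,0,0,0,0,20],[0,0,0,0,0,0,20],[0,0,0,0,0,0,20],[0,0,0,0,0,0,20],[0,0,0,0,0,0,20]]], squeeze=40)

```text
time_s: 4.13
ee_pos: [0.4705, 0.3041, 0.0151]
eef_rot: [-3.142, -0.0, 0.273]
force: [-0.3, -0.2, 0.0]
grip_width: 0.0203
grip_force: 0.0
```

Emit:
carry_out(plan=[[[0,0,-10,0,0,0,20],[0,0,-20,0,0,0,20],[0,0,-25,0,0,0,20],[0,0,-25,0,0,0,20],[0,0,-25,0,0,0,20],[0,0,-25,0,0,0,20],[0,0,-20,0,0,0,20],[0,0,-10,0,0,0,20],[0,0,0,0,0,0,20],[0,0,0,0,0,0,20]]])

```text
time_s: 4.97
ee_pos: [0.4703, 0.3039, 0.1745]
eef_rot: [3.142, 0.0, 0.273]
force: [-0.8, 0.1, -1.5]
grip_width: 0.0199
grip_force: 0.0
```

```bash
python3 d.py 0.5888 -0.0144 0.18 44.0; python3 -c "
from h import *
c=cam('scene'); save(c,'pics/d.png',(280,100,440,220),4.5)
print(telemetry.get_obs()['ee_pos'])"
```

```text
shift now axes [ 28.3 338.5  -5.4] turn [-0.000e+00  2.000e-04 -4.952e-01] t 5.0 w 0.019862063059724842 F [-0.8  0.1 -1.5] q6 1.81
[0.47003823 0.30373114 0.17372757]
```

View pics/d.png

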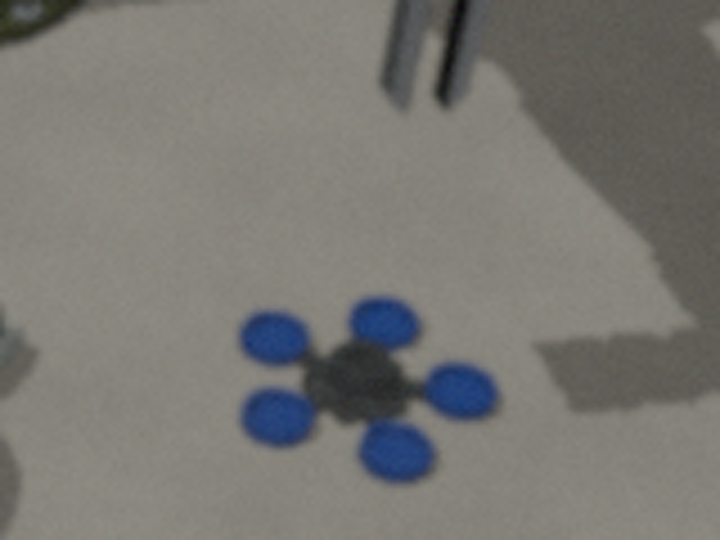

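The fingers closed to 20 mm on nothing and the carrier is still on the bench, so I'll check where they really closed.

```bash
python3 - <<'E'
from h import *
o=telemetry.get_obs();s=cam("scene");print(o["ee_pos"],(proj(s,o["ee_pos"])-[280,100])*4.5)
for z in (0,.012,.028): print(z,(proj(s,[.4705,.3047,z])-[280,100])*4.5)
def blue(c,x0,x1):
    hsv=cv2.cvtColor(c["pixels"],cv2.COLOR_RGB2HSV); m=cv2.inRange(hsv,(105,120,40),(128,255,255)); m[:,:x0]=0;m[:,x1:]=0;m[:100]=0
    n,_,st,ce=cv2.connectedComponentsWithStats(m); return [ce[i] for i in range(1,n) if st[i,4]>50]
p=np.array([ray(s,*q,.011) for q in blue(s,300,460)]);print("scene",p[:,:2].round(4),p.mean(0))
c=cam("top");p=np.array([ray(c,*q,.011) for q in blue(c,100,300)]);print("top",p[:,:2].round(4),p.mean(0))
save(c,"pics/e.png",(105,200,185,280),7)
E
```

```text
[0.47003823 0.30373114 0.17372757] [400.16546528 165.5092387 ]
0 [351.47676135 393.48856649]
0.012 [354.65677787 379.1737404 ]
0.028 [358.96239471 359.79203098]
scene [[0.4121 0.3252]
 [0.4341 0.2563]
 [0.4721 0.3673]
 [0.5064 0.2562]
 [0.5288 0.3241]] [0.47069987 0.30581945 0.011     ]
top [[0.5291 0.3228]
 [0.5061 0.2547]
 [0.434  0.2556]
 [0.4066 0.3233]] [0.46897704 0.2890897  0.011     ]
```

View pics/e.png

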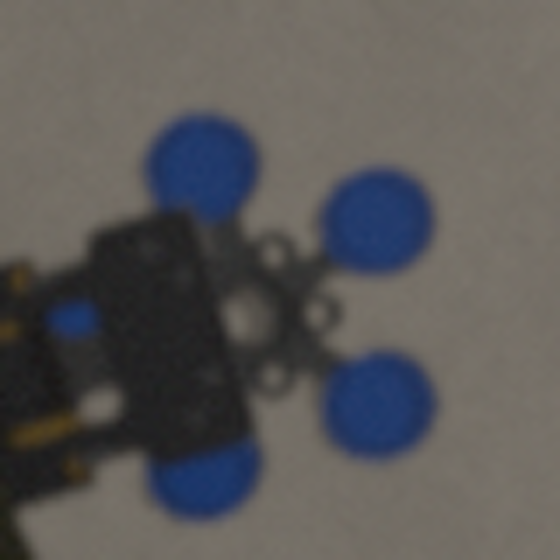

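```bash
python3 - <<'E'
from h import *
o=telemetry.get_obs();R=Rot.from_euler("xyz",o["eef_rot"])
ims=[]
for n,b in(("scene",(300,20,420,140)),("top",(80,190,200,310))):
    c=cam(n); im=cv2.convertScaleAbs(c["pixels"][b[1]:b[3],b[0]:b[2],::-1],alpha=1.8,beta=20); im=cv2.resize(im,(396,396),interpolation=cv2.INTER_CUBIC); k=396/120
    for d,col in((0,(0,0,255)),(-.019,(0,255,0)),(-.097,(255,0,255)),(-.05,(255,255,0))):
        for w in (-.01,.01):
            q=(proj(c,o["ee_pos"]+R.apply([0,w,d]))-b[:2])*k; cv2.circle(im,tuple(int(v) for v in q),3,col,1)
    ims.append(im)
cv2.imwrite("pics/f.png",np.hstack(ims))
E
```

```text
(no output)
```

View pics/f.png

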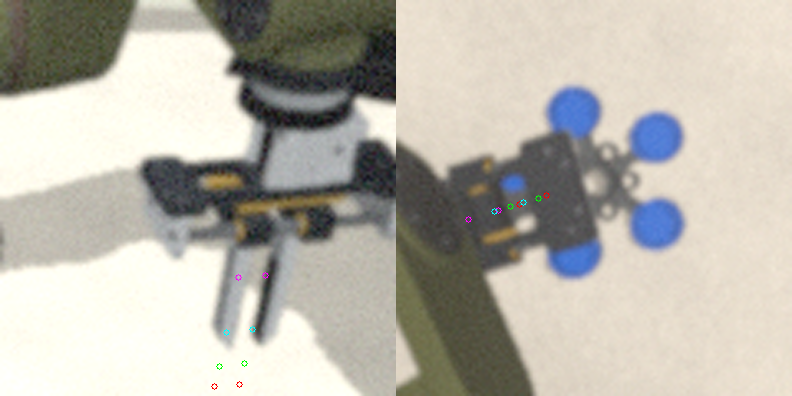

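Marked TCP (red, 227,385) lies well below the real fingertips at about (243,343). The tips sit some 37 mm higher than the reported TCP, which explains closing above the boss. I'll descend again, going deeper, and check.

Emit:
carry_out(plan=[[[1,-1,10,0,0,0,60],[0,0,25,0,0,0,60],[0,0,25,0,0,0,60],[0,0,25,0,0,0,60],[0,0,25,0,0,0,60],[0,0,25,0,0,0,60],[0,0,15,0,0,0,60],[0,0,8,0,0,0,60],[0,0,5,0,0,0,60],[0,0,5,0,0,0,60],[0,0,5,0,0,0,60],[0,0,0,0,0,0,60],[0,0,0,0,0,0,60]]])

```text
time_s: 6.3
ee_pos: [0.4714, 0.3054, 0.0023]
eef_rot: [-3.141, -0.001, 0.273]
force: [-1.1, -0.2, 0.2]
grip_width: 0.0602
grip_force: 0.0
```

```bash
python3 - <<'E'
from h import *
o=telemetry.get_obs();R=Rot.from_euler("xyz",o["eef_rot"]);print(o["ee_pos"],o["force"],o["grip_width"])
c=cam("scene");b=(310,110,410,210); im=cv2.convertScaleAbs(c["pixels"][b[1]:b[3],b[0]:b[2],::-1],alpha=1.8,beta=20); k=6
im=cv2.resize(im,None,fx=k,fy=k,interpolation=cv2.INTER_CUBIC)
for d,col in((0,(0,0,255)),(-.037,(0,255,0))):
    for w in (-.036,.036):
        q=(proj(c,o["ee_pos"]+R.apply([0,w,d]))-b[:2]+.5)*k; cv2.circle(im,tuple(int(v) for v in q),3,col,1)
cv2.imwrite("pics/g.png",im)
E
```

```text
[0.47137767 0.30536287 0.0023192 ] [-1.14198127 -0.21594375  0.21391468] 0.06023344525344161
```

View pics/g.png

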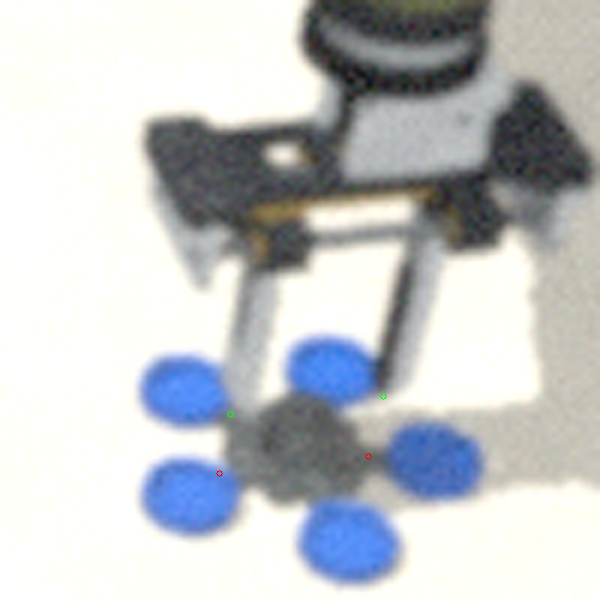

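The fingertips are at about (241,405) and (395,390) in the crop, roughly 40 mm above the bench and 5 mm to the right of the boss (305,420). I'll nudge over, go down about 26 mm in small steps and close.

Emit:
carry_out(plan=[[[0,4,4,0,0,0,54],[0,0,4,0,0,0,54],[0,0,4,0,0,0,54],[0,0,4,0,0,0,54],[0,0,4,0,0,0,54],[0,0,0,0,0,0,54]]])

```text
time_s: 6.85
ee_pos: [0.4718, 0.3012, -0.0191]
eef_rot: [3.141, 0.001, 0.273]
force: [-0.0, -0.3, 0.3]
grip_width: 0.0536
grip_force: 0.0
```

Emit:
carry_out(plan=[[[0,0,0,0,0,0,40],[0,0,0,0,0,0,30],[0,0,0,0,0,0,20],[0,0,0,0,0,0,20],[0,0,0,0,0,0,20],[0,0,0,0,0,0,20],[0,0,0,0,0,0,20]]], squeeze=10)

```text
time_s: 7.43
ee_pos: [0.4723, 0.3016, -0.0179]
eef_rot: [-3.141, -0.0, 0.273]
force: [-1.1, 1.7, -0.0]
grip_width: 0.0359
grip_force: 10.0
```

Emit:
carry_out(plan=[[[0,0,0,0,0,0,44],[0,0,0,0,0,0,44],[0,0,2,0,0,0,44],[0,0,2,0,0,0,44],[0,0,2,0,0,0,44],[0,0,0,0,0,0,44]]])

```text
time_s: 7.93
ee_pos: [0.472, 0.3012, -0.0246]
eef_rot: [3.141, 0.001, 0.273]
force: [-0.5, -0.1, 0.2]
grip_width: 0.044
grip_force: 0.0
```

```bash
python3 - <<'E'
from h import *
o=telemetry.get_obs();R=Rot.from_euler("xyz",o["eef_rot"]);print(o["ee_pos"],o["force"],o["grip_width"])
ims=[]
for n,b in(("scene",(310,120,410,220)),("top",(85,180,185,280))):
    c=cam(n);im=cv2.convertScaleAbs(c["pixels"][b[1]:b[3],b[0]:b[2],::-1],alpha=1.6,beta=10); k=4
    im=cv2.resize(im,None,fx=k,fy=k,interpolation=cv2.INTER_CUBIC)
    for d,col in((-.037,(0,255,0)),(-.097,(0,0,255)),(-.137,(255,0,255))):
      for w in (-.0885,-.022,.022,.0885):
        q=(proj(c,o["ee_pos"]+R.apply([0,w,d]))-b[:2]+.5)*k; cv2.circle(im,tuple(int(v) for v in q),2,col,1)
    ims.append(im)
cv2.imwrite("pics/i.png",np.hstack(ims))
E
```

```text
[ 0.47199787  0.30119513 -0.02461443] [-0.5458525  -0.08220399  0.21770926] 0.04397900401490923
```

View pics/i.png

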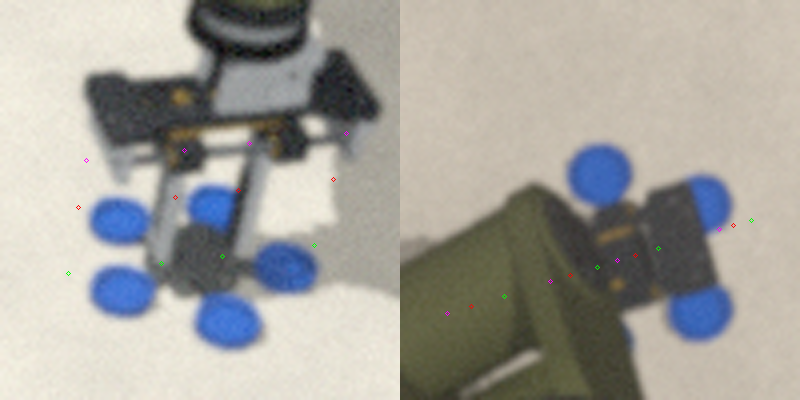

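Tips are about 13 mm above the bench around the boss. Grip and lift.

Emit:
carry_out(plan=[[[0,0,0,0,0,0,36],[0,0,0,0,0,0,20],[0,0,0,0,0,0,20],[0,0,0,0,0,0,20],[0,0,0,0,0,0,20],[0,0,-5,0,0,0,20],[0,0,-10,0,0,0,20],[0,0,-20,0,0,0,20],[0,0,-25,0,0,0,20],[0,0,-25,0,0,0,20],[0,0,-25,0,0,0,20],[0,0,-20,0,0,0,20],[0,0,-20,0,0,0,20],[0,0,-10,0,0,0,20],[0,0,0,0,0,0,20]]], squeeze=50)

```text
time_s: 9.28
ee_pos: [0.473, 0.3018, 0.1385]
eef_rot: [-3.141, -0.004, 0.273]
force: [-0.3, -0.3, -3.9]
grip_width: 0.0351
grip_force: 50.0
```

```bash
cat >> h.py <<'E'
from scipy.optimize import least_squares
def blue(c,box):
    hsv=cv2.cvtColor(c["pixels"],cv2.COLOR_RGB2HSV); m=cv2.inRange(hsv,(105,120,40),(128,255,255))
    k=np.zeros_like(m);k[box[1]:box[3],box[0]:box[2]]=1
    n,_,st,ce=cv2.connectedComponentsWithStats(m*k); return [(ce[i],st[i,4]) for i in range(1,n) if st[i,4]>60]
def carrier(g,boxs,boxt,which=("scene","top"),amin=.75):
    """fit x,y,z(underside),yaw (+ small tilt) of the carrier from cup centroids; g=(x,y,z,deg)"""
    obs=[]
    for n,b in(("scene",boxs),("top",boxt)):
        if n not in which: continue
        c=cam(n); bl=blue(c,b); am=max([a for _,a in bl] or [1]); obs+= [(c,u) for u,a in bl if a>amin*am]
    ph=np.radians(np.arange(5)*72)
    def pts(p): return p[:3]+Rot.from_rotvec([p[4],p[5],0]).apply(np.c_[.062*np.cos(ph+p[3]),.062*np.sin(ph+p[3]),.011+0*ph])
    def res(p):
        P=pts(p);r=[]
        for c,u in obs:
            q=np.array([proj(c,x) for x in P])-u; r+=list(q[np.argmin((q**2).sum(1))])
        return np.r_[r,p[4:6]*20]
    s=least_squares(res,[*g[:3],np.radians(g[3]),0,0],loss="soft_l1")
    return len(obs),s.x[:3].round(4),np.degrees(s.x[3:]).round(2),round(np.sqrt((s.fun**2).mean()),2)
E
python3 - <<'E'
from h import *
o=telemetry.get_obs();print(o["ee_pos"],o["grip_width"],o["force"])
print(carrier((.4715,.305,.16,17.4),(280,60,470,240),(50,160,260,330)))
E
python3 d.py .5888 -.0144 .18 44.0
```

```text
[0.47303632 0.30180802 0.1385338 ] 0.03511311034533243 [-0.29250536 -0.32721291 -3.91462238]
(6, array([0.4701, 0.3026, 0.1597]), array([16.73,  0.29, -0.64]), np.float64(0.31))
shift now axes [ 27.5 335.4 -44.6] turn [-0.      0.0007 -0.4951] t 9.4 w 0.035210709990974136 F [-0.8 -0.6 -4.9] q6 1.8
```

Emit:
carry_out(plan=[[[1.2,14,0,0,0,0,20],[2.4,28,0,0,0,0,20],[2.4,28,0,0,0,0,20],[2.4,28,0,0,0,0,20],[2.4,28,0,0,0,0,20],[2.4,28,0,0,0,0,20],[2.4,28,0,0,0,0,20],[2.4,28,0,0,0,0,20],[2.4,28,0,0,0,0,20],[2.4,28,0,0,0,0,20],[2.4,28,0,0,0,0,20],[2.4,28,0,0,0,0,20],[1.2,14,0,0,0,0,20],[0,0,0,0,0,-0.1,20],[0,0,0,0,0,-0.1,20],[0,0,0,0,0,-0.1,20],[0,0,0,0,0,-0.1,20],[0,0,0,0,0,-0.1,20],[0,0,0,0,0,0,20],[0,0,0,0,0,0,20]]])

```text
time_s: 11.05
ee_pos: [0.5901, -0.0145, 0.135]
eef_rot: [-3.14, 0.001, 0.77]
force: [-0.4, -0.7, -3.9]
grip_width: 0.0354
grip_force: 50.0
```

```bash
python3 - <<'E'
from h import *
o=telemetry.get_obs();print(o["ee_pos"],o["eef_rot"],o["grip_width"],o["force"])
bs=(170,60,330,260);bt=(180,130,330,270)
print(carrier((.5888,-.0144,.16,45.7),bs,bt))
s=cam("scene");t=cam("top");a=cv2.resize(s["pixels"][80:240,170:310,::-1],None,fx=2.8,fy=2.8);b=cv2.resize(t["pixels"][130:290,180:320,::-1],None,fx=2.8,fy=2.8)
cv2.imwrite("pics/j.png",cv2.convertScaleAbs(np.hstack([a,b]),alpha=1.5,beta=10))
E
```

```text
[ 0.59005476 -0.01448756  0.13504491] [-3.14039923e+00  9.78418421e-04  7.69730742e-01] 0.035413661763959575 [-0.44876715 -0.70618958 -3.90928819]
(3, array([ 0.5891, -0.0141,  0.1552]), array([46.47, -0.41, -0.07]), np.float64(0.17))
```

View pics/j.png

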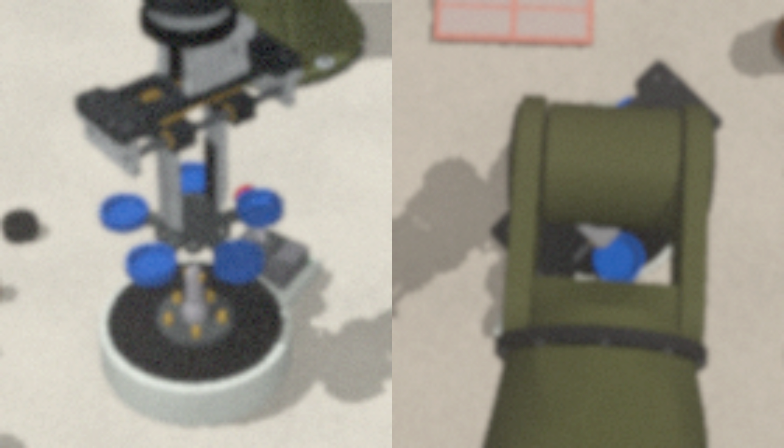

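The carrier hangs level over the spindle (tip at 193,270 in the left half). I'll refine its centre with more cups.

```bash
sed -i 's/(105,120,40),(128,255,255)); k=/(105,120,40),(128,255,255)); k=/; s/m=cv2.inRange(hsv,(105,120,40),(128,255,255))$/m=cv2.inRange(hsv,(103,110,25),(130,255,255))/' h.py; python3 - <<'E'
from h import *
bs=(170,60,330,260);bt=(180,130,330,270)
s=cam("scene"); print([(u.round(1),a) for u,a in blue(s,bs)])
for w in(("scene","top"),("scene",)):
  print(carrier((.5888,-.0144,.156,45.7),bs,bt,which=w,amin=.6))
E
```

```text
[(array([238.9, 143.2]), np.int32(93)), (array([261.9, 153.7]), np.int32(162)), (array([214. , 155.5]), np.int32(165)), (array([224.1, 174.2]), np.int32(222)), (array([254.6, 173.2]), np.int32(235))]
(5, array([ 0.5889, -0.0139,  0.1565]), array([46.45, -0.62,  0.66]), np.float64(0.24))
(4, array([ 0.5824, -0.0146,  0.1511]), array([46.  , -0.54,  0.99]), np.float64(0.21))
```

Emit:
carry_out(plan=[[[-0.3,0.3,5,0,0,0.01,20],[0,0,10,0,0,0,20],[0,0,10,0,0,0,20],[0,0,10,0,0,0,20],[0,0,10,0,0,0,20],[0,0,10,0,0,0,20],[0,0,10,0,0,0,20],[0,0,10,0,0,0,20],[0,0,5,0,0,0,20],[0,0,0,0,0,0,20],[0,0,0,0,0,0,20]]])

```text
time_s: 12.37
ee_pos: [0.5906, -0.0149, 0.0559]
eef_rot: [-3.141, 0.0, 0.763]
force: [-0.4, 0.2, -3.8]
grip_width: 0.0352
grip_force: 50.0
```

```bash
python3 - <<'E'
from h import *
o=telemetry.get_obs();print(o["ee_pos"],o["eef_rot"],o["grip_width"],o["force"])
print(carrier((.5888,-.0144,.076,45.7),(170,60,330,260),(180,130,330,270),amin=.6))
E
```

```text
[ 0.59056033 -0.01485625  0.05591286] [-3.14149127e+00  7.35205109e-05  7.62780128e-01] 0.03519330479486009 [-0.39580623  0.16798159 -3.78708808]
(5, array([ 0.5963, -0.0139,  0.0833]), array([46.4 , -0.41, -0.76]), np.float64(0.48))
```

Emit:
carry_out(plan=[[[0,0,2,0,0,0,20],[0,0,2,0,0,0,20],[0,0,2,0,0,0,20],[0,0,0,0,0,0,20]]])

```text
time_s: 12.8
ee_pos: [0.5903, -0.0149, 0.0495]
eef_rot: [-3.141, 0.0, 0.763]
force: [-0.1, 0.8, -4.1]
grip_width: 0.0349
grip_force: 50.0
```

Emit:
carry_out(plan=[[[0,0,1,0,0,0,20],[0,0,1,0,0,0,20],[0,0,1,0,0,0,20],[0,0,1,0,0,0,20],[0,0,0,0,0,0,20]]])

```text
time_s: 13.22
ee_pos: [0.5904, -0.0148, 0.0457]
eef_rot: [-3.141, 0.0, 0.763]
force: [-0.1, -0.5, -5.1]
grip_width: 0.0349
grip_force: 50.0
```

Emit:
carry_out(plan=[[[0,0,1,0,0,0,20],[0,0,1,0,0,0,20],[0,0,1,0,0,0,20],[0,0,0,0,0,0,20]]])

```text
time_s: 13.55
ee_pos: [0.5904, -0.0149, 0.0427]
eef_rot: [-3.141, 0.0, 0.763]
force: [-0.5, -0.5, -3.7]
grip_width: 0.0352
grip_force: 50.0
```

Emit:
carry_out(plan=[[[0,0,1,0,0,0,20],[0,0,1,0,0,0,20],[0,0,1,0,0,0,20],[0,0,1,0,0,0,20],[0,0,0,0,0,0,20]]])

```text
time_s: 13.97
ee_pos: [0.5904, -0.0148, 0.0387]
eef_rot: [-3.141, 0.0, 0.763]
force: [-0.4, 0.5, -5.0]
grip_width: 0.0353
grip_force: 50.0
```

Emit:
carry_out(plan=[[[0,0,1,0,0,0,20],[0,0,1,0,0,0,20],[0,0,1,0,0,0,20],[0,0,0,0,0,0,20]]])

```text
time_s: 14.3
ee_pos: [0.5904, -0.0148, 0.0357]
eef_rot: [-3.141, 0.0, 0.763]
force: [0.1, -0.5, -4.2]
grip_width: 0.0351
grip_force: 50.0
```

Emit:
carry_out(plan=[[[0,0,1,0,0,0,20],[0,0,1,0,0,0,20],[0,0,0,0,0,0,20]]])

```text
time_s: 14.55
ee_pos: [0.5904, -0.0148, 0.0337]
eef_rot: [-3.141, 0.0, 0.763]
force: [-0.5, -0.0, -4.6]
grip_width: 0.0353
grip_force: 50.0
```

Emit:
carry_out(plan=[[[0,0,1,0,0,0,20],[0,0,1,0,0,0,20],[0,0,0,0,0,0,20]]])

```text
time_s: 14.8
ee_pos: [0.5905, -0.0148, 0.0325]
eef_rot: [3.142, -0.0, 0.763]
force: [-4.8, 1.0, 3.1]
grip_width: 0.0351
grip_force: 50.0
```

Emit:
carry_out(plan=[[[0,0,1,0,0,0,20],[0,0,1,0,0,0,20],[0,0,0,0,0,0,20]]])

```text
time_s: 15.05
ee_pos: [0.5906, -0.0148, 0.0323]
eef_rot: [3.141, -0.0, 0.763]
force: [-14.3, 1.5, 22.4]
grip_width: 0.0354
grip_force: 50.0
```

```bash
python3 - <<'E'
from h import *
o=telemetry.get_obs();print(o["ee_pos"],o["force"])
print(carrier((.5888,-.0144,.058,45.7),(170,60,330,260),(180,130,330,270),amin=.6))
s=cam("scene"); cv2.imwrite("pics/k.png",cv2.convertScaleAbs(cv2.resize(s["pixels"][150:250,190:310,::-1],None,fx=6,fy=6,interpolation=cv2.INTER_CUBIC),alpha=1.6,beta=10))
E
```

```text
[ 0.5906264  -0.01482581  0.03234379] [-14.31599769   1.48605119  22.3758226 ]
(5, array([ 0.5983, -0.014 ,  0.0625]), array([46.82, -1.01, -1.22]), np.float64(0.61))
```

View pics/k.png

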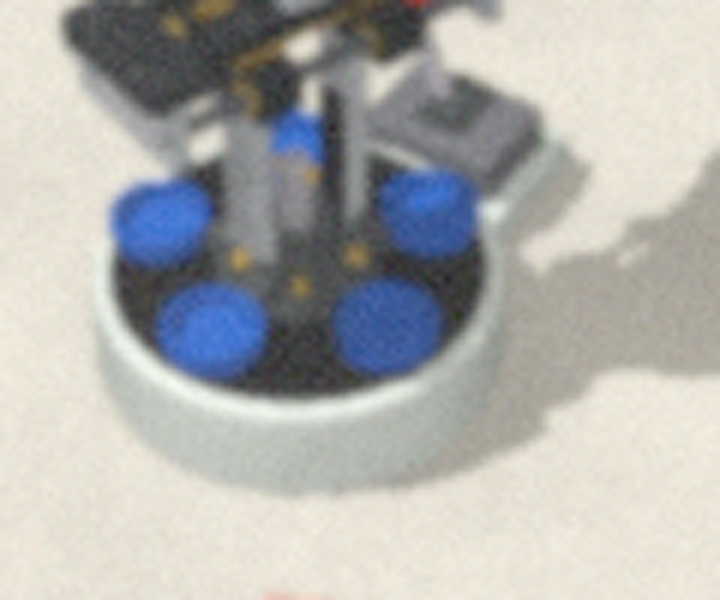

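Studs show through the eyes at (240,258), (300,288) and (355,258), so the carrier is seated. Release and rise.

Emit:
carry_out(plan=[[[0,0,-1,0,0,0,44],[0,0,0,0,0,0,46],[0,0,0,0,0,0,46],[0,0,-5,0,0,0,46],[0,0,-15,0,0,0,46],[0,0,-25,0,0,0,46],[0,0,-25,0,0,0,46],[0,0,-25,0,0,0,46],[0,0,-25,0,0,0,60],[0,0,-10,0,0,0,60],[0,0,0,0,0,0,60]]])

```text
time_s: 16.12
ee_pos: [0.5916, -0.0149, 0.1634]
eef_rot: [3.138, -0.003, 0.763]
force: [-0.7, -0.2, -1.1]
grip_width: 0.0595
grip_force: 0.0
```

```bash
python3 - <<'E'
from h import *
o=telemetry.get_obs();print(o["ee_pos"],o["force"])
bs=(170,60,330,260);s=cam("scene");print([(u.round(1),a) for u,a in blue(s,bs)])
ph=np.radians(45.75+72*np.arange(5))
for p in ph: print(proj(s,[.5888+.062*np.cos(p),-.0144+.062*np.sin(p),.067]).round(1))
E
python3 d.py .4249 -.2209 .1 44
```

```text
[ 0.59160267 -0.01494454  0.16335323] [-0.69000183 -0.2273875  -1.12150455]
[(array([237.8, 174.1]), np.int32(109)), (array([261.1, 185. ]), np.int32(197)), (array([216.8, 186.6]), np.int32(182)), (array([224.9, 204.5]), np.int32(234)), (array([254.1, 203.6]), np.int32(243))]
[254.2 203.3]
[261.1 184.2]
[237.8 174.2]
[215.7 186. ]
[224.9 204.5]
shift now axes [-262.3   34.2   61. ] turn [ 0.001  -0.0008 -0.0052] t 16.2 w 0.059480936165864244 F [-0.2 -0.9 -1.3] q6 0.72
```

Cup centroids match the seated prediction to within a pixel. Now the collar.

Emit:
carry_out(plan=[[[-13,1.8,0,0,0,0,60],[-26,3.6,0,0,0,0,60],[-26,3.6,0,0,0,0,60],[-26,3.6,0,0,0,0,60],[-26,3.6,0,0,0,0,60],[-26,3.6,0,0,0,0,60],[-26,3.6,0,0,0,0,60],[-26,3.6,0,0,0,0,60],[-26,3.6,0,0,0,0,60],[-26,3.6,10,0,0,0,60],[-15,1.8,20,0,0,0,60],[0,0,25,0,0,0,60],[0,0,25,0,0,0,60],[0,0,0,0,0,0,60],[0,0,0,0,0,0,60]]])

```text
time_s: 17.42
ee_pos: [0.4246, -0.2216, 0.0797]
eef_rot: [-3.138, 0.001, 0.762]
force: [-0.3, -0.3, 0.4]
grip_width: 0.0601
grip_force: 0.0
```

```bash
python3 d.py .426 -.222 -.02 43.7; python3 - <<'E'
from h import *
s=cam("scene"); c=cam("top")
g=s["pixels"][135:185,155:205].max(2); m=(g<60).astype(np.uint8)
n,_,st,ce=cv2.connectedComponentsWithStats(m)
for i in range(1,n):
    if st[i,4]>25: print("scene dark",ce[i]+[155,135],st[i], ray(s,*(ce[i]+[155,135]),.009))
print(proj(s,[.4249,-.2209,.009]), proj(s,[.4249,-.2209,.018]))
E
```

```text
shift now axes [ 0.8  1.7 99.7] turn [-0.0037  0.001  -0.0002] t 17.4 w 0.060097331790531214 F [-0.3 -0.3  0.4] q6 0.25
scene dark [176.94949495 160.5959596 ] [17 21 11 10 99] [ 0.42051581 -0.2219325   0.009     ]
[176.95447893 161.55743721] [176.61280449 159.19106718]
```

Emit:
carry_out(plan=[[[0.8,1.6,20,0,0,0,60],[0,0,25,0,0,0,60],[0,0,25,0,0,0,60],[0,0,20,0,0,0,60],[0,0,10,0,0,0,60],[0,0,4,0,0,0,60],[0,0,2,0,0,0,60],[0,0,0,0,0,0,60]]])

```text
time_s: 18.18
ee_pos: [0.4283, -0.2228, -0.0241]
eef_rot: [3.14, -0.0, 0.763]
force: [0.1, 0.3, 0.1]
grip_width: 0.0602
grip_force: 0.0
```

Emit:
carry_out(plan=[[[0,0,1,0,0,0,60],[0,0,1,0,0,0,60],[0,0,1,0,0,0,60],[0,0,1,0,0,0,60],[0,0,0,0,0,0,60]]])

```text
time_s: 18.6
ee_pos: [0.4277, -0.2225, -0.029]
eef_rot: [3.142, -0.0, 0.763]
force: [-0.4, -0.3, -0.2]
grip_width: 0.0601
grip_force: 0.0
```

Emit:
carry_out(plan=[[[0,0,1,0,0,0,60],[0,0,1,0,0,0,60],[0,0,1,0,0,0,60],[0,0,1,0,0,0,60],[0,0,0,0,0,0,60]]])

```text
time_s: 19.02
ee_pos: [0.4276, -0.2224, -0.0333]
eef_rot: [-3.141, 0.0, 0.763]
force: [0.1, 0.2, -0.2]
grip_width: 0.0601
grip_force: 0.0
```

Emit:
carry_out(plan=[[[0,0,1,0,0,0,60],[0,0,1,0,0,0,60],[0,0,0,0,0,0,60]]])

```text
time_s: 19.27
ee_pos: [0.4276, -0.2225, -0.0353]
eef_rot: [-3.141, 0.0, 0.763]
force: [1.1, -0.6, -0.2]
grip_width: 0.06
grip_force: 0.0
```

Emit:
carry_out(plan=[[[0,0,0,0,0,0,44],[0,0,0,0,0,0,30],[0,0,0,0,0,0,20],[0,0,0,0,0,0,20],[0,0,0,0,0,0,20],[0,0,0,0,0,0,20],[0,0,0,0,0,0,20]]], squeeze=45)

```text
time_s: 19.85
ee_pos: [0.4277, -0.2225, -0.035]
eef_rot: [-3.142, -0.0, 0.763]
force: [-0.3, 0.6, 1.0]
grip_width: 0.0386
grip_force: 50.0
```

Emit:
carry_out(plan=[[[0,0,-5,0,0,0,20],[0,0,-15,0,0,0,20],[0,0,-25,0,0,0,20],[0,0,-25,0,0,0,20],[0,0,-25,0,0,0,20],[0,0,-25,0,0,0,20],[0,0,-20,0,0,0,20],[0,0,-10,0,0,0,20],[0,0,0,0,0,0,20],[0,0,0,0,0,0,20]]])

```text
time_s: 20.68
ee_pos: [0.4275, -0.2224, 0.1144]
eef_rot: [-3.141, 0.0, 0.763]
force: [-0.2, 0.3, -1.4]
grip_width: 0.039
grip_force: 50.0
```

```bash
python3 d.py .5898 -.0155 .13 43.7; python3 - <<'E'
from h import *
o=telemetry.get_obs();print(o["ee_pos"],o["grip_width"],o["force"])
s=cam("scene")
p=o["ee_pos"]+[0,0,.035]; u=proj(s,p).astype(int); print("pred collar bottom px",u)
x0,y0=u-[30,45]
cv2.imwrite("pics/l.png",cv2.convertScaleAbs(cv2.resize(s["pixels"][y0:y0+60,x0:x0+60,::-1],None,fx=8,fy=8,interpolation=cv2.INTER_CUBIC),alpha=1.6,beta=10)); print(x0,y0)
E
```

```text
shift now axes [260.3 -37.5 -15.6] turn [-0.0001  0.0001  0.0001] t 20.7 w 0.03896369045689563 F [-0.2  0.3 -1.4] q6 0.25
[ 0.42750988 -0.22242643  0.1144433 ] 0.03896369045689563 [-0.22578845  0.26050545 -1.37548169]
pred collar bottom px [170 122]
140 77
```

Emit:
carry_out(plan=[[[13,-1.9,0,0,0,0,20],[26,-3.75,0,0,0,0,20],[26,-3.75,0,0,0,0,20],[26,-3.75,0,0,0,0,20],[26,-3.75,0,0,0,0,20],[26,-3.75,0,0,0,0,20],[26,-3.75,0,0,0,0,20],[26,-3.75,0,0,0,0,20],[26,-3.75,0,0,0,0,20],[26,-3.75,0,0,0,0,20],[14,-1.8,0,0,0,0,20],[0,0,0,0,0,0,20],[0,0,0,0,0,0,20],[0,0,0,0,0,0,20]]])

```text
time_s: 21.9
ee_pos: [0.5897, -0.0157, 0.1138]
eef_rot: [-3.14, 0.001, 0.762]
force: [-0.1, 1.1, -0.9]
grip_width: 0.0386
grip_force: 50.0
```

```bash
python3 d.py .5905 -.0149 .08 43.7; python3 - <<'E'
from h import *
o=telemetry.get_obs();print(o["ee_pos"],o["grip_width"],o["force"])
s=cam("scene")
u=proj(s,[.5888,-.0144,o["ee_pos"][2]+.044]); t=proj(s,[.5888,-.0144,.113]);print("pred collar mid",u,"tip",t)
x0,y0=(u-[30,35]).astype(int)
cv2.imwrite("pics/l.png",cv2.convertScaleAbs(cv2.resize(s["pixels"][y0:y0+75,x0:x0+60,::-1],None,fx=8,fy=8,interpolation=cv2.INTER_CUBIC),alpha=1.8,beta=20)); print(x0,y0)
E
```

```text
shift now axes [ 1.2  0.1 33.8] turn [-0.0013  0.0013 -0.0002] t 21.9 w 0.03856482935840286 F [-0.1  1.1 -0.9] q6 0.72
[ 0.58967425 -0.01565086  0.11384096] 0.03856482935840286 [-0.08968041  1.14075386 -0.90991859]
pred collar mid [238.06102204 162.77941451] tip [238.40243346 176.65258677]
208 127
```

View pics/l.png

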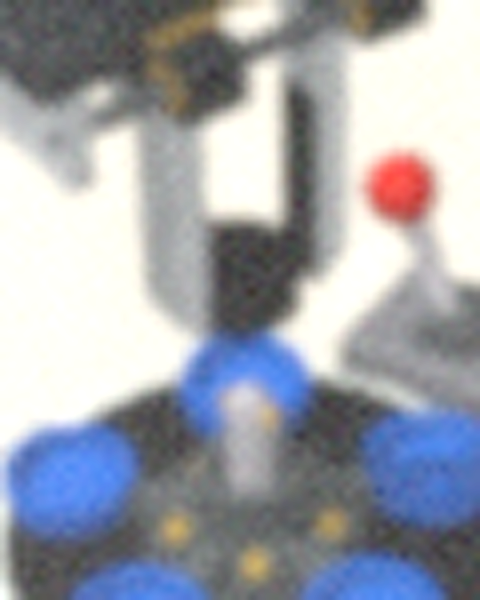

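The collar is held upright (255,275) just above the spindle tip (245,390). I'll lower it with force checks.

Emit:
carry_out(plan=[[[1,0,5,0,0,0,20],[0,0,8,0,0,0,20],[0,0,8,0,0,0,20],[0,0,5,0,0,0,20],[0,0,4,0,0,0,20],[0,0,3,0,0,0,20],[0,0,2,0,0,0,20],[0,0,2,0,0,0,20],[0,0,0,0,0,0,20]]])

```text
time_s: 22.7
ee_pos: [0.5911, -0.0144, 0.0777]
eef_rot: [-3.141, 0.0, 0.763]
force: [-0.7, -0.2, 0.0]
grip_width: 0.0388
grip_force: 50.0
```

Emit:
carry_out(plan=[[[0,0,1,0,0,0,20],[0,0,1,0,0,0,20],[0,0,1,0,0,0,20],[0,0,0,0,0,0,20]]])

```text
time_s: 23.03
ee_pos: [0.5912, -0.0144, 0.0748]
eef_rot: [-3.142, 0.0, 0.763]
force: [0.4, -0.3, -0.5]
grip_width: 0.0385
grip_force: 50.0
```

Emit:
carry_out(plan=[[[-0.7,0,1,0,0,0,20],[0,0,1,0,0,0,20],[0,0,1,0,0,0,20],[0,0,0,0,0,0,20]]])

```text
time_s: 23.37
ee_pos: [0.5916, -0.0145, 0.0733]
eef_rot: [3.14, -0.002, 0.763]
force: [0.4, 3.9, 7.9]
grip_width: 0.0388
grip_force: 50.1
```

Emit:
carry_out(plan=[[[0,0,1,0,0,0,20],[0,0,1,0,0,0,20],[0,0,1,0,0,0,20],[0,0,0,0,0,0,20]]])

```text
time_s: 23.7
ee_pos: [0.5912, -0.0139, 0.0694]
eef_rot: [3.141, -0.002, 0.763]
force: [2.0, 6.7, 1.5]
grip_width: 0.0385
grip_force: 50.2
```

Emit:
carry_out(plan=[[[0,0,1,0,0,0,20],[0,0,1,0,0,0,20],[0,0,1,0,0,0,20],[0,0,0,0,0,0,20]]])

```text
time_s: 24.03
ee_pos: [0.5912, -0.0138, 0.0664]
eef_rot: [-3.142, -0.002, 0.763]
force: [2.4, 6.9, 1.3]
grip_width: 0.0387
grip_force: 50.2
```

Emit:
carry_out(plan=[[[0.5,-0.4,1,0,0,0,20],[0,0,2,0,0,0,20],[0,0,2,0,0,0,20],[0,0,2,0,0,0,20],[0,0,2,0,0,0,20],[0,0,0,0,0,0,20]]])

```text
time_s: 24.53
ee_pos: [0.5911, -0.0136, 0.0568]
eef_rot: [-3.142, -0.001, 0.763]
force: [3.6, 6.0, -0.0]
grip_width: 0.0388
grip_force: 50.2
```

Emit:
carry_out(plan=[[[0,0,2,0,0,0,20],[0,0,1,0,0,0,20],[0,0,1,0,0,0,20],[0,0,1,0,0,0,20],[0,0,0,0,0,0,20]]])

```text
time_s: 24.95
ee_pos: [0.591, -0.0136, 0.0516]
eef_rot: [-3.141, -0.001, 0.763]
force: [4.0, 6.2, -2.6]
grip_width: 0.0386
grip_force: 50.3
```

Emit:
carry_out(plan=[[[0,0,1,0,0,0,20],[0,0,1,0,0,0,20],[0,0,0,0,0,0,20]]])

```text
time_s: 25.2
ee_pos: [0.591, -0.0136, 0.0497]
eef_rot: [-3.141, -0.001, 0.763]
force: [2.9, 7.0, -1.5]
grip_width: 0.0387
grip_force: 50.2
```

Emit:
carry_out(plan=[[[0,0,1,0,0,0,20],[0,0,1,0,0,0,20],[0,0,0,0,0,0,20]]])

```text
time_s: 25.45
ee_pos: [0.5912, -0.0136, 0.0489]
eef_rot: [3.141, -0.002, 0.763]
force: [-2.7, 5.9, 11.5]
grip_width: 0.0387
grip_force: 50.2
```

Emit:
carry_out(plan=[[[0,0,1,0,0,0,20],[0,0,1,0,0,0,20],[0,0,0,0,0,0,20]]])

```text
time_s: 25.7
ee_pos: [0.5914, -0.0136, 0.0488]
eef_rot: [3.141, -0.002, 0.763]
force: [-10.8, 7.6, 29.9]
grip_width: 0.0389
grip_force: 50.0
```

Firm stop at exactly the expected height, collar home. Release and look at the mounts again.

Emit:
carry_out(plan=[[[0,0,-2,0,0,0,46],[0,0,0,0,0,0,50],[0,0,0,0,0,0,50],[0,0,-5,0,0,0,50],[0,0,-15,0,0,0,50],[0,0,-25,0,0,0,50],[0,0,-25,0,0,0,50],[0,0,-20,0,0,0,50],[0,0,-10,0,0,0,50],[0,0,0,0,0,0,50]]])

```text
time_s: 26.53
ee_pos: [0.5916, -0.0145, 0.15]
eef_rot: [3.139, -0.002, 0.763]
force: [0.6, -0.0, -0.6]
grip_width: 0.0497
grip_force: 0.0
```

```bash
cat >> h.py <<'E'
def mounts(c,z=.024):
    hsv=cv2.cvtColor(c["pixels"],cv2.COLOR_RGB2HSV)
    m=cv2.inRange(hsv,(0,110,45),(20,255,255))|cv2.inRange(hsv,(165,110,45),(180,255,255))
    m=cv2.morphologyEx(m,cv2.MORPH_CLOSE,np.ones((5,5),np.uint8))
    n,_,st,ce=cv2.connectedComponentsWithStats(m)
    return [(ray(c,*ce[i],z)[:2].round(4),int(st[i,4])) for i in range(1,n) if st[i,4]>40]
E
python3 - <<'E'
from h import *
o=telemetry.get_obs();print(o["ee_pos"],o["time_s"])
for n in("top","scene"):
    c=cam(n); print(n); [print(m) for m in mounts(c,.024 if n=="top" else .015)]
s=cam("scene");g=s["pixels"][150:200,215:265].max(2); m=(g<55).astype(np.uint8)
n,_,st,ce=cv2.connectedComponentsWithStats(m)
print([(ce[i]+[215,150],st[i,:4]) for i in range(1,n) if st[i,4]>25],proj(s,[.5888,-.0144,.093]))
E
```

```text
[ 0.59162628 -0.01447285  0.14996866] 26.5333
top
(array([0.7398, 0.2972]), 76)
(array([ 0.6206, -0.3149]), 88)
(array([ 0.6109, -0.2297]), 88)
(array([ 0.5294, -0.3381]), 80)
(array([ 0.5245, -0.2344]), 78)
(array([ 0.4351, -0.3219]), 96)
scene
(array([-0.7208, -0.6122]), 250)
(array([0.3519, 0.0113]), 46)
(array([ 0.4314, -0.3234]), 84)
(array([ 0.5269, -0.3392]), 79)
(array([ 0.5206, -0.2363]), 78)
(array([ 0.6186, -0.3161]), 105)
(array([ 0.6087, -0.2314]), 107)
(array([0.6344, 0.2949]), 94)
(array([ 0.7306, -0.2204]), 126)
[(array([242.46413502, 185.99367089]), array([ 7, 25, 43, 25], dtype=int32)), (array([220.93442623, 194.86885246]), array([ 0, 40, 13, 10], dtype=int32))] [238.54877699 182.59922133]
```

Mounts are unmoved. Pick A (red, 0.611,-0.231).

Emit:
carry_out(plan=[[[-10,13,0,0,0,0,50],[-19,24,0,0,0,0,50],[-19,24,0,0,0,0,50],[-19,24,0,0,0,0,50],[-19,24,0,0,0,0,50],[-19,24,0,0,0,0,50],[-19,24,0,0,0,0,50],[-11.2,14.4,15,0,0,0,50],[0,0,30,0,0,0,50],[0,0,30,0,0,0,50],[0,0,30,0,0,0,50],[0,0,0,0,0,0,50],[0,0,0,0,0,0,50]]])

```text
time_s: 27.77
ee_pos: [0.6104, -0.2311, 0.0411]
eef_rot: [-3.138, 0.002, 0.763]
force: [0.8, -0.0, 0.4]
grip_width: 0.0498
grip_force: 0.0
```

```bash
python3 d.py .6123 -.2319 -.027 43.7; python3 -c "
from h import *
print(mounts(cam('scene'),.015))"
```

```text
shift now axes [ 1.   2.2 68.1] turn [-0.0039  0.0017  0.0001] t 27.8 w 0.049845313726376725 F [ 0.8 -0.   0.4] q6 0.39
[(array([-0.7188, -0.6272]), 176), (array([0.3522, 0.0119]), 42), (array([ 0.4213, -0.3223]), 52), (array([ 0.5281, -0.3387]), 75), (array([ 0.5278, -0.2361]), 50), (array([ 0.6183, -0.3164]), 107), (array([ 0.6087, -0.2313]), 108), (array([0.6345, 0.295 ]), 94), (array([ 0.7311, -0.2207]), 122)]
```

Emit:
carry_out(plan=[[[0,0,20,0,0,0,50],[0,0,20,0,0,0,50],[0,0,15,0,0,0,50],[0,0,10,0,0,0,50],[0,0,5,0,0,0,50],[0,0,0,0,0,0,50],[0,0,0,0,0,0,50],[0,0,0,0,0,0,50]]])

```text
time_s: 28.48
ee_pos: [0.6122, -0.2319, -0.0256]
eef_rot: [3.14, -0.001, 0.763]
force: [0.0, 0.2, 1.2]
grip_width: 0.0501
grip_force: 0.0
```

Emit:
carry_out(plan=[[[0,0,0,0,0,0,36],[0,0,0,0,0,0,20],[0,0,0,0,0,0,15],[0,0,0,0,0,0,15],[0,0,0,0,0,0,15],[0,0,0,0,0,0,15],[0,0,0,0,0,0,15]]], squeeze=20)

```text
time_s: 29.07
ee_pos: [0.6116, -0.2316, -0.0268]
eef_rot: [3.141, -0.0, 0.763]
force: [-1.2, 1.1, 4.4]
grip_width: 0.0296
grip_force: 20.0
```

Emit:
carry_out(plan=[[[0,0,-10,0,0,0,15],[0,0,-25,0,0,0,15],[0,0,-25,0,0,0,15],[0,0,-25,0,0,0,15],[0,0,-17,0,0,0,15],[11,-8.1,0,0,0,0,15],[22,-16.2,0,0,0,0,15],[22,-16.2,0,0,0,0,15],[22,-16.2,0,0,0,0,15],[22,-16.2,0,0,0,0,15],[22,-16.2,0,0,0,0,15],[22,-16.2,0,0,0,0,15],[11.6,-8.3,0,0,0,0,15],[0,0,10,0,0,0,15],[0,0,10,0,0,0,15],[0,0,0,0,0,0,15],[0,0,0,0,0,0,15],[0,0,0,0,0,0,15]]])

```text
time_s: 30.57
ee_pos: [0.6446, -0.0438, 0.0548]
eef_rot: [-3.141, 0.0, 0.761]
force: [-0.0, 0.9, 0.0]
grip_width: 0.0293
grip_force: 20.0
```

```bash
python3 d.py .6454 -.0429 .036 43.7; python3 - <<'E'
from h import *
s=cam('scene'); o=telemetry.get_obs()
hsv=cv2.cvtColor(s["pixels"],cv2.COLOR_RGB2HSV);m=cv2.inRange(hsv,(0,110,45),(20,255,255))|cv2.inRange(hsv,(165,110,45),(180,255,255))
n,_,st,ce=cv2.connectedComponentsWithStats(m)
zb=o["ee_pos"][2]+.027
print("pred",proj(s,[.6444,-.0418,zb+.013]))
print([(ce[i].round(1),st[i,4]) for i in range(1,n) if st[i,4]>20 and 120<ce[i][1]<260])
print("bottle",mounts(s,.11)[-3:])
E
```

```text
shift now axes [ 1.2 -0.1 18.8] turn [-0.0002  0.0003 -0.0013] t 30.6 w 0.029332226027414622 F [-0.   0.9  0. ] q6 0.68
pred [224.44962722 196.33120573]
[(array([142.3, 158.9]), np.int32(83)), (array([127.1, 180.7]), np.int32(62)), (array([163.6, 181.2]), np.int32(80)), (array([226. , 195.1]), np.int32(103)), (array([125.3, 204.1]), np.int32(91)), (array([359.1, 226.9]), np.int32(93)), (array([148.5, 238.6]), np.int32(116))]
bottle [(array([ 0.7098, -0.2682]), 105), (array([0.7238, 0.274 ]), 93), (array([ 0.8094, -0.1836]), 120)]
```

Emit:
carry_out(plan=[[[0,0,5,0,0,0,15],[0,0,5,0,0,0,15],[0,0,4,0,0,0,15],[0,0,2,0,0,0,15],[0,0,2,0,0,0,15],[0,0,0,0,0,0,15]]])

```text
time_s: 31.12
ee_pos: [0.6445, -0.0426, 0.0364]
eef_rot: [-3.141, 0.0, 0.763]
force: [0.5, 0.1, -0.5]
grip_width: 0.0293
grip_force: 20.0
```

Emit:
carry_out(plan=[[[0,0,1,0,0,0,15],[0,0,1,0,0,0,15],[0,0,1,0,0,0,15],[0,0,0,0,0,0,15]]])

```text
time_s: 31.45
ee_pos: [0.6447, -0.0426, 0.0338]
eef_rot: [-3.141, 0.0, 0.763]
force: [0.6, -0.0, -0.9]
grip_width: 0.0296
grip_force: 20.0
```

Emit:
carry_out(plan=[[[0,0,1,0,0,0,15],[0,0,0,0,0,0,15]]])

```text
time_s: 31.62
ee_pos: [0.6449, -0.0426, 0.0332]
eef_rot: [3.141, -0.0, 0.763]
force: [-1.5, -0.2, 1.6]
grip_width: 0.0291
grip_force: 20.0
```

Emit:
carry_out(plan=[[[0,0,0,0,0,0,38],[0,0,0,0,0,0,42],[0,0,0,0,0,0,42],[0,0,-5,0,0,0,42],[0,0,-15,0,0,0,42],[0,0,-25,0,0,0,42],[0,0,-25,0,0,0,42],[0,0,-15,0,0,0,50],[0,0,0,0,0,0,50],[0,0,0,0,0,0,50]]])

```text
time_s: 32.45
ee_pos: [0.6449, -0.0426, 0.1184]
eef_rot: [3.141, -0.001, 0.763]
force: [-0.1, 0.7, -0.2]
grip_width: 0.05
grip_force: 0.0
```

```bash
cat > chk.py <<'E'
from h import *
s=cam('scene'); o=telemetry.get_obs();print(o["ee_pos"],round(o["time_s"],1))
hsv=cv2.cvtColor(s["pixels"],cv2.COLOR_RGB2HSV);m=cv2.inRange(hsv,(0,110,45),(20,255,255))|cv2.inRange(hsv,(165,110,45),(180,255,255))
m=cv2.morphologyEx(m,cv2.MORPH_CLOSE,np.ones((5,5),np.uint8))
n,_,st,ce=cv2.connectedComponentsWithStats(m)
L=[ce[i] for i in range(1,n) if st[i,4]>35 and 120<ce[i][1]<260]
print("bench",[ray(s,*q,.015)[:2].round(3) for q in L if q[0]<190])
print("seen",[q.round(1) for q in L if 190<q[0]<290])
for a in 45.75+72*np.arange(5):
    a=np.radians(a);p=[.5888+.062*np.cos(a),-.0144+.062*np.sin(a)]
    print("cup",np.round(p,4),"mount px",proj(s,[*p,.073]).round(1))
E
python3 chk.py
```

```text
[ 0.644392   -0.04262035  0.11712876] 32.5
bench [array([ 0.431, -0.324]), array([ 0.527, -0.34 ]), array([ 0.521, -0.236]), array([ 0.619, -0.316]), array([ 0.731, -0.22 ])]
seen [array([257.6, 150.1]), array([224.8, 200. ])]
cup [0.6321 0.03  ] mount px [254.2 201.6]
cup [0.5599 0.0405] mount px [261.1 182.4]
cup [ 0.5277 -0.0249] mount px [237.7 172.5]
cup [ 0.5799 -0.0758] mount px [215.6 184.3]
cup [ 0.6444 -0.0418] mount px [224.8 202.8]
```

Mount A stands in its cup at (224.8,200). Next is B → cup (0.5799,-0.0758).

Emit:
carry_out(plan=[[[-10,9,0,0,0,0,50],[-21,18.6,0,0,0,0,50],[-21,18.6,0,0,0,0,50],[-21,18.6,0,0,0,0,50],[-21,18.6,0,0,0,0,50],[-21,18.6,0,0,0,0,50],[-21,18.6,0,0,0,0,50],[-21,18.6,0,0,0,0,50],[-21,18.6,0,0,0,0,50],[-21,18.6,0,0,0,0,50],[-7,6.3,20,0,0,0,50],[0,0,30,0,0,0,50],[0,0,25,0,0,0,50],[0,0,25,0,0,0,50],[0,0,20,0,0,0,50],[0,0,15,0,0,0,50],[0,0,9,0,0,0,50],[0,0,0,0,0,0,50],[0,0,0,0,0,0,50],[0,0,0,0,0,0,50]]])

```text
time_s: 34.17
ee_pos: [0.6227, -0.3175, -0.0247]
eef_rot: [3.14, -0.001, 0.763]
force: [0.7, 0.0, -0.3]
grip_width: 0.05
grip_force: 0.0
```

Emit:
carry_out(plan=[[[0,0,0,0,0,0,36],[0,0,0,0,0,0,20],[0,0,0,0,0,0,15],[0,0,0,0,0,0,15],[0,0,0,0,0,0,15],[0,0,0,0,0,0,15]]])

```text
time_s: 34.67
ee_pos: [0.6223, -0.3171, -0.0255]
eef_rot: [3.141, -0.0, 0.763]
force: [-1.5, 0.8, 4.8]
grip_width: 0.0296
grip_force: 20.0
```

Emit:
carry_out(plan=[[[0,0,-10,0,0,0,15],[0,0,-25,0,0,0,15],[0,0,-25,0,0,0,15],[0,0,-25,0,0,0,15],[0,0,-15,0,0,0,15],[7.6,-11.3,0,0,0,0,15],[15.1,-22.4,0,0,0,0,15],[15.1,-22.4,0,0,0,0,15],[15.1,-22.4,0,0,0,0,15],[15.1,-22.4,0,0,0,0,15],[15.1,-22.4,0,0,0,0,15],[15.1,-22.4,0,0,0,0,15],[15.1,-22.4,0,0,0,0,15],[15.1,-22.4,0,0,0,0,15],[7.7,-11.6,0,0,0,0,15],[0,0,10,0,0,0,15],[0,0,10,0,0,0,15],[0,0,0,0,0,0,15],[0,0,0,0,0,0,15],[0,0,0,0,0,0,15]]])

```text
time_s: 36.33
ee_pos: [0.5808, -0.0779, 0.0538]
eef_rot: [-3.141, 0.0, 0.762]
force: [0.3, 0.2, 1.2]
grip_width: 0.0293
grip_force: 20.0
```

Emit:
carry_out(plan=[[[0,0,5,0,0,0,15],[0,0,5,0,0,0,15],[0,0,3,0,0,0,15],[0,0,2,0,0,0,15],[0,0,2,0,0,0,15],[0,0,0,0,0,0,15],[0,0,0,0,0,0,15]]])

```text
time_s: 36.92
ee_pos: [0.5808, -0.0769, 0.0369]
eef_rot: [3.142, -0.0, 0.763]
force: [0.8, 0.2, -0.6]
grip_width: 0.0295
grip_force: 20.0
```

Emit:
carry_out(plan=[[[0,0,1,0,0,0,15],[0,0,1,0,0,0,15],[0,0,1,0,0,0,15],[0,0,0,0,0,0,15]]])

```text
time_s: 37.25
ee_pos: [0.581, -0.077, 0.0343]
eef_rot: [3.141, -0.0, 0.763]
force: [-2.3, -0.4, 3.4]
grip_width: 0.0295
grip_force: 20.0
```

Emit:
carry_out(plan=[[[0,0,0,0,0,0,38],[0,0,0,0,0,0,42],[0,0,0,0,0,0,42],[0,0,-5,0,0,0,42],[0,0,-15,0,0,0,42],[0,0,-25,0,0,0,42],[0,0,-25,0,0,0,42],[0,0,-15,0,0,0,50],[0,0,0,0,0,0,50],[0,0,0,0,0,0,50]]])

```text
time_s: 38.08
ee_pos: [0.581, -0.0769, 0.1193]
eef_rot: [3.141, -0.001, 0.763]
force: [0.3, -1.3, -0.2]
grip_width: 0.0501
grip_force: 0.0
```

```bash
python3 chk.py | head -3; python3 d.py .5252 -.2380 -.027 43.7
```

```text
[ 0.58045397 -0.07682288  0.11819898] 38.1
bench [array([ 0.431, -0.323]), array([ 0.527, -0.339]), array([ 0.52 , -0.237]), array([ 0.731, -0.221])]
seen [array([257.6, 150.1]), array([215.7, 182.6]), array([224.9, 199.8])]
shift now axes [-151.2   78.4  145.2] turn [-0.0007  0.0004  0.0001] t 38.1 w 0.05003968207145717 F [ 0.2 -0.5 -0.3] q6 0.61
```

Emit:
carry_out(plan=[[[-10.8,5.5,0,0,0,0,50],[-21.6,11.1,0,0,0,0,50],[-21.6,11.1,0,0,0,0,50],[-21.6,11.1,0,0,0,0,50],[-21.6,11.1,0,0,0,0,50],[-21.6,11.1,0,0,0,0,50],[-21.6,11.1,0,0,0,0,50],[-11.2,5.7,20,0,0,0,50],[0,0,30,0,0,0,50],[0,0,25,0,0,0,50],[0,0,25,0,0,0,50],[0,0,20,0,0,0,50],[0,0,15,0,0,0,50],[0,0,10,0,0,0,50],[0,0,0,0,0,0,50],[0,0,0,0,0,0,50],[0,0,0,0,0,0,50]]])

```text
time_s: 39.55
ee_pos: [0.5253, -0.2383, -0.0252]
eef_rot: [3.141, -0.0, 0.763]
force: [1.1, 0.2, 0.6]
grip_width: 0.05
grip_force: 0.0
```

Emit:
carry_out(plan=[[[0,0,0,0,0,0,36],[0,0,0,0,0,0,20],[0,0,0,0,0,0,15],[0,0,0,0,0,0,15],[0,0,0,0,0,0,15],[0,0,0,0,0,0,15]]])

```text
time_s: 40.05
ee_pos: [0.5252, -0.238, -0.0256]
eef_rot: [3.141, -0.0, 0.763]
force: [-2.0, 0.9, 5.5]
grip_width: 0.0294
grip_force: 20.0
```

Emit:
carry_out(plan=[[[0,0,-10,0,0,0,15],[0,0,-25,0,0,0,15],[0,0,-25,0,0,0,15],[0,0,-25,0,0,0,15],[0,0,-15,0,0,0,15],[9.3,-9.4,0,0,0,0,15],[18.6,-18.8,0,0,0,0,15],[18.6,-18.8,0,0,0,0,15],[18.6,-18.8,0,0,0,0,15],[18.6,-18.8,0,0,0,0,15],[18.6,-18.8,0,0,0,0,15],[18.6,-18.8,0,0,0,0,15],[18.6,-18.8,0,0,0,0,15],[9.5,-9.8,0,0,0,0,15],[0,0,10,0,0,0,15],[0,0,10,0,0,0,15],[0,0,0,0,0,0,15],[0,0,0,0,0,0,15],[0,0,0,0,0,0,15]]])

```text
time_s: 41.63
ee_pos: [0.5283, -0.0266, 0.0537]
eef_rot: [-3.141, 0.0, 0.762]
force: [-0.1, 0.3, 0.2]
grip_width: 0.0294
grip_force: 20.0
```

Emit:
carry_out(plan=[[[0,0,5,0,0,0,15],[0,0,5,0,0,0,15],[0,0,3,0,0,0,15],[0,0,2,0,0,0,15],[0,0,2,0,0,0,15],[0,0,0,0,0,0,15],[0,0,0,0,0,0,15]]])

```text
time_s: 42.22
ee_pos: [0.5285, -0.0259, 0.0369]
eef_rot: [-3.142, 0.0, 0.763]
force: [-0.0, -0.5, -1.0]
grip_width: 0.0294
grip_force: 20.0
```

Emit:
carry_out(plan=[[[0,0,1,0,0,0,15],[0,0,1,0,0,0,15],[0,0,1,0,0,0,15],[0,0,0,0,0,0,15]]])

```text
time_s: 42.55
ee_pos: [0.5286, -0.026, 0.0343]
eef_rot: [3.141, -0.0, 0.763]
force: [-2.4, 0.7, 5.6]
grip_width: 0.0297
grip_force: 20.0
```

Emit:
carry_out(plan=[[[0,0,0,0,0,0,38],[0,0,0,0,0,0,42],[0,0,0,0,0,0,42],[0,0,-5,0,0,0,42],[0,0,-15,0,0,0,42],[0,0,-25,0,0,0,42],[0,0,-25,0,0,0,42],[0,0,-15,0,0,0,50],[0,0,0,0,0,0,50],[0,0,0,0,0,0,50]]])

```text
time_s: 43.38
ee_pos: [0.5287, -0.026, 0.1194]
eef_rot: [3.141, -0.001, 0.763]
force: [0.1, -0.5, 0.1]
grip_width: 0.05
grip_force: 0.0
```

```bash
python3 chk.py | head -3
```

```text
[ 0.52816623 -0.02589103  0.11837282] 43.4
bench [array([ 0.432, -0.323]), array([ 0.527, -0.34 ]), array([ 0.731, -0.221])]
seen [array([257.6, 150. ]), array([237.8, 169.8]), array([215.7, 182.6]), array([224.9, 199.8])]
```

Emit:
carry_out(plan=[[[-9,9.5,0,0,0,0,50],[-18,19,0,0,0,0,50],[-18,19,0,0,0,0,50],[-18,19,0,0,0,0,50],[-18,19,0,0,0,0,50],[-18,19,0,0,0,0,50],[-18,19,0,0,0,0,50],[-18,19,0,0,0,0,50],[-18,19,0,0,0,0,50],[-18,19,0,0,0,0,50],[-18,19,0,0,0,0,50],[-18,19,0,0,0,0,50],[-9,9.7,20,0,0,0,50],[0,0,30,0,0,0,50],[0,0,25,0,0,0,50],[0,0,0,0,0,0,50],[0,0,0,0,0,0,50]]])

```text
time_s: 44.85
ee_pos: [0.5289, -0.3401, 0.0426]
eef_rot: [-3.138, 0.001, 0.762]
force: [0.4, -0.2, 1.2]
grip_width: 0.05
grip_force: 0.0
```

```bash
python3 chk.py | head -3;python3 d.py .5302 -.3403 -.027 43.7
```

```text
[ 0.52989092 -0.3405801   0.04441022] 44.9
bench [array([ 0.431, -0.324]), array([ 0.527, -0.34 ]), array([ 0.731, -0.221])]
seen [array([257.5, 149.9]), array([237.8, 169.2]), array([215.5, 182.3]), array([225. , 199.8])]
shift now axes [ 0.4  0.  71.4] turn [-0.0003  0.0001 -0.    ] t 44.9 w 0.0500395394564211 F [-0.5 -0.   0.8] q6 0.18
```

Emit:
carry_out(plan=[[[0,0,25,0,0,0,50],[0,0,20,0,0,0,50],[0,0,15,0,0,0,50],[0,0,10,0,0,0,50],[0,0,0,0,0,0,50],[0,0,0,0,0,0,50],[0,0,0,0,0,0,36],[0,0,0,0,0,0,20],[0,0,0,0,0,0,15],[0,0,0,0,0,0,15],[0,0,0,0,0,0,15],[0,0,0,0,0,0,15]]])

```text
time_s: 45.9
ee_pos: [0.5304, -0.3404, -0.0252]
eef_rot: [3.14, -0.0, 0.763]
force: [-0.6, 0.8, 6.3]
grip_width: 0.0292
grip_force: 20.0
```

Emit:
carry_out(plan=[[[0,0,-10,0,0,0,15],[0,0,-25,0,0,0,15],[0,0,-30,0,0,0,15],[0,0,-30,0,0,0,15],[0,0,-25,0,0,0,15],[0,0,-10,0,0,0,15],[0,0,0,0,0,0,15]]])

```text
time_s: 46.48
ee_pos: [0.5309, -0.3407, 0.1067]
eef_rot: [3.137, -0.001, 0.763]
force: [-0.1, 0.4, 0.2]
grip_width: 0.0293
grip_force: 20.0
```

Emit:
carry_out(plan=[[[11.8,-7,0,0,0,0,15],[23.5,-14,0,0,0,0,15],[23.5,-14,0,0,0,0,15],[23.5,-14,0,0,0,0,15],[23.5,-14,0,0,0,0,15],[23.5,-14,0,0,0,0,15],[23.5,-14,0,0,0,0,15],[23.5,-14,0,0,0,0,15],[23.5,-14,0,0,0,0,15],[23.5,-14,0,0,0,0,15],[23.5,-14,0,0,0,0,15],[23.5,-14,0,0,0,0,15],[23.5,-14,0,0,0,0,15],[23.5,-14,0,0,0,0,15],[11.9,-6.6,0,0,0,0,15],[0,0,0,0,0,0,15],[0,0,0,0,0,0,15]]])

```text
time_s: 47.9
ee_pos: [0.6321, 0.0291, 0.1025]
eef_rot: [-3.14, 0.002, 0.764]
force: [-0.3, -0.2, -0.7]
grip_width: 0.0289
grip_force: 20.0
```

```bash
python3 d.py .6331 .0289 .038 43.7; python3 chk.py|head -3
```

```text
shift now axes [ 0.7  0.9 64.5] turn [-0.0014  0.0017  0.0013] t 47.9 w 0.028926119659293002 F [-0.3 -0.2 -0.7] q6 0.8
[0.63218285 0.02821821 0.10286175] 48.0
bench [array([ 0.431, -0.323]), array([ 0.731, -0.221])]
seen [array([238.3, 170.1]), array([255.7, 179. ]), array([215.7, 182.7]), array([224.8, 199.9])]
```

Emit:
carry_out(plan=[[[0,0,10,0,0,0,15],[0,0,15,0,0,0,15],[0,0,15,0,0,0,15],[0,0,10,0,0,0,15],[0,0,5,0,0,0,15],[0,0,4,0,0,0,15],[0,0,3,0,0,0,15],[0,0,2,0,0,0,15],[0,0,0,0,0,0,15],[0,0,0,0,0,0,15]]])

```text
time_s: 48.78
ee_pos: [0.6331, 0.0287, 0.0404]
eef_rot: [3.141, -0.0, 0.763]
force: [0.4, 0.5, -0.8]
grip_width: 0.0293
grip_force: 20.0
```

Emit:
carry_out(plan=[[[0,0,1,0,0,0,15],[0,0,1,0,0,0,15],[0,0,1,0,0,0,15],[0,0,0,0,0,0,15]]])

```text
time_s: 49.12
ee_pos: [0.6328, 0.0288, 0.0368]
eef_rot: [-3.141, 0.0, 0.763]
force: [0.4, 1.1, -0.7]
grip_width: 0.029
grip_force: 20.0
```

Emit:
carry_out(plan=[[[0,0,1,0,0,0,15],[0,0,1,0,0,0,15],[0,0,0.5,0,0,0,15],[0,0,0,0,0,0,15]]])

```text
time_s: 49.45
ee_pos: [0.6329, 0.0287, 0.0348]
eef_rot: [3.141, -0.0, 0.763]
force: [-0.5, 0.3, 3.3]
grip_width: 0.0295
grip_force: 20.0
```

Emit:
carry_out(plan=[[[0,0,0,0,0,0,38],[0,0,0,0,0,0,42],[0,0,0,0,0,0,42],[0,0,-5,0,0,0,42],[0,0,-15,0,0,0,42],[0,0,-25,0,0,0,42],[0,0,-25,0,0,0,42],[0,0,-15,0,0,0,50],[0,0,0,0,0,0,50],[0,0,0,0,0,0,50]]])

```text
time_s: 50.28
ee_pos: [0.633, 0.0287, 0.1198]
eef_rot: [3.141, -0.001, 0.763]
force: [0.1, -0.0, -0.4]
grip_width: 0.0497
grip_force: 0.0
```

```bash
python3 d.py .436 -.3242 .117 43.7; python3 chk.py|head -3
```

```text
shift now axes [-386.3  119.     2.6] turn [ 0.0008 -0.0009  0.0001] t 50.3 w 0.049747529853248124 F [ 0.1 -0.  -0.4] q6 0.8
[0.63245573 0.02868431 0.11860706] 50.3
bench [array([ 0.431, -0.324]), array([ 0.731, -0.22 ])]
seen [array([258. , 149.7]), array([236.1, 169.6]), array([215.7, 182.6]), array([224.8, 200. ]), array([253.9, 198.5])]
```

Emit:
carry_out(plan=[[[-12.9,4,0,0,0,0,50],[-25.8,7.9,0,0,0,0,50],[-25.8,7.9,0,0,0,0,50],[-25.8,7.9,0,0,0,0,50],[-25.8,7.9,0,0,0,0,50],[-25.8,7.9,0,0,0,0,50],[-25.8,7.9,0,0,0,0,50],[-25.8,7.9,0,0,0,0,50],[-25.8,7.9,0,0,0,0,50],[-25.8,7.9,0,0,0,0,50],[-25.8,7.9,0,0,0,0,50],[-25.8,7.9,0,0,0,0,50],[-25.8,7.9,0,0,0,0,50],[-25.8,7.9,0,0,0,0,50],[-25.8,7.9,0,0,0,0,50],[-12.9,4,0,0,0,0,50],[0,0,20,0,0,0,50],[0,0,25,0,0,0,50],[0,0,0,0,0,0,50],[0,0,0,0,0,0,50]]])

```text
time_s: 52.0
ee_pos: [0.4342, -0.3237, 0.0736]
eef_rot: [-3.139, 0.0, 0.763]
force: [0.2, -0.1, 0.5]
grip_width: 0.0499
grip_force: 0.0
```

```bash
python3 d.py .436 -.3242 -.027 43.7; python3 chk.py|head -3
```

```text
shift now axes [  1.    1.9 100.5] turn [-0.0031  0.0003  0.0002] t 52.0 w 0.04991161049715056 F [ 0.2 -0.1  0.5] q6 0.1
[ 0.4349883  -0.32420285  0.07481721] 52.0
bench [array([ 0.431, -0.323]), array([ 0.731, -0.221])]
seen [array([257.6, 149.9]), array([237.6, 169.4]), array([215.7, 182.6]), array([253.8, 198.3]), array([224.8, 200.2])]
```

Emit:
carry_out(plan=[[[0,0,25,0,0,0,50],[0,0,25,0,0,0,50],[0,0,25,0,0,0,50],[0,0,15,0,0,0,50],[0,0,10,0,0,0,50],[0,0,0,0,0,0,50],[0,0,0,0,0,0,50],[0,0,0,0,0,0,36],[0,0,0,0,0,0,20],[0,0,0,0,0,0,15],[0,0,0,0,0,0,15],[0,0,0,0,0,0,15],[0,0,0,0,0,0,15]]])

```text
time_s: 53.13
ee_pos: [0.4354, -0.3247, -0.0248]
eef_rot: [3.14, -0.0, 0.763]
force: [-1.6, 0.5, 6.9]
grip_width: 0.0289
grip_force: 20.0
```

Emit:
carry_out(plan=[[[0,0,-10,0,0,0,15],[0,0,-25,0,0,0,15],[0,0,-30,0,0,0,15],[0,0,-30,0,0,0,15],[0,0,-25,0,0,0,15],[0,0,-10,0,0,0,15],[0,0,0,0,0,0,15]]])

```text
time_s: 53.72
ee_pos: [0.4359, -0.3251, 0.1071]
eef_rot: [3.137, -0.0, 0.763]
force: [0.4, -0.5, -0.0]
grip_width: 0.0291
grip_force: 20.0
```

Emit:
carry_out(plan=[[[12.3,-6.3,0,0,0,0,15],[24.4,-12.6,0,0,0,0,15],[24.4,-12.6,0,0,0,0,15],[24.4,-12.6,0,0,0,0,15],[24.4,-12.6,0,0,0,0,15],[24.4,-12.6,0,0,0,0,15],[24.4,-12.6,0,0,0,0,15],[24.4,-12.6,0,0,0,0,15],[24.4,-12.6,0,0,0,0,15],[24.4,-12.6,0,0,0,0,15],[24.4,-12.6,0,0,0,0,15],[24.4,-12.6,0,0,0,0,15],[24.4,-12.6,0,0,0,0,15],[24.4,-12.6,0,0,0,0,15],[12.6,-6.2,0,0,0,0,15],[0,0,0,0,0,0,15],[0,0,0,0,0,0,15],[0,0,0,0,0,0,15]]])

```text
time_s: 55.22
ee_pos: [0.5599, 0.0387, 0.1037]
eef_rot: [-3.141, 0.001, 0.762]
force: [-0.4, 1.2, -0.5]
grip_width: 0.0293
grip_force: 20.0
```

```bash
python3 d.py .5609 .0394 .038 43.7; python3 chk.py|head -3
```

```text
shift now axes [ 1.3  0.2 65.7] turn [-0.0008  0.0011 -0.0003] t 55.2 w 0.029285672390571546 F [-0.4  1.2 -0.5] q6 0.81
[0.5600131  0.03843814 0.10397647] 55.3
bench [array([ 0.731, -0.221])]
seen [array([262.6, 160. ]), array([237.6, 169.5]), array([215.8, 182.6]), array([224.9, 199.8]), array([253.9, 198.4])]
```

Emit:
carry_out(plan=[[[0.5,0,10,0,0,0,15],[0,0,15,0,0,0,15],[0,0,15,0,0,0,15],[0,0,10,0,0,0,15],[0,0,5,0,0,0,15],[0,0,4,0,0,0,15],[0,0,4,0,0,0,15],[0,0,2,0,0,0,15],[0,0,1,0,0,0,15],[0,0,0,0,0,0,15],[0,0,0,0,0,0,15]]])

```text
time_s: 56.18
ee_pos: [0.5611, 0.0398, 0.0388]
eef_rot: [3.141, -0.0, 0.763]
force: [0.4, -0.1, 0.7]
grip_width: 0.0296
grip_force: 20.0
```

Emit:
carry_out(plan=[[[0,0,1,0,0,0,15],[0,0,1,0,0,0,15],[0,0,1,0,0,0,15],[0,0,0,0,0,0,15]]])

```text
time_s: 56.52
ee_pos: [0.5609, 0.0398, 0.0353]
eef_rot: [3.142, 0.0, 0.763]
force: [0.8, -0.4, -0.3]
grip_width: 0.0292
grip_force: 20.0
```

Emit:
carry_out(plan=[[[0,0,1,0,0,0,15],[0,0,0,0,0,0,15]]])

```text
time_s: 56.68
ee_pos: [0.5611, 0.0399, 0.0351]
eef_rot: [3.141, -0.001, 0.763]
force: [-3.8, -0.2, 7.5]
grip_width: 0.0294
grip_force: 20.0
```

Emit:
carry_out(plan=[[[0,0,0,0,0,0,38],[0,0,0,0,0,0,42],[0,0,0,0,0,0,42],[0,0,-5,0,0,0,42],[0,0,-15,0,0,0,42],[0,0,-25,0,0,0,42],[0,0,-25,0,0,0,42],[0,0,-15,0,0,0,30],[0,0,0,0,0,0,10],[0,0,0,0,0,0,0],[0,0,0,0,0,-0.1,0],[0,0,0,0,0,-0.1,0],[0,0,0,0,0,-0.1,0],[0,0,0,0,0,-0.05,0],[0,0,0,0,0,0,0]]])

```text
time_s: 57.93
ee_pos: [0.5602, 0.0397, 0.1178]
eef_rot: [-3.139, 0.001, 1.115]
force: [0.0, 0.3, 0.4]
grip_width: 0.0005
grip_force: 0.0
```

```bash
python3 d.py .4454 -.0116 .045 63.8; python3 chk.py; python3 - <<'E'
from h import *
s=cam("scene");u=proj(s,[.46,.018,.095]);print("knob pred",u)
cv2.imwrite("pics/m.png",cv2.convertScaleAbs(cv2.resize(s["pixels"][125:235,185:305,::-1],None,fx=5.4,fy=5.4,interpolation=cv2.INTER_CUBIC),alpha=1.7,beta=15))
E
```

```text
shift now axes [-96.5 -80.3  73.1] turn [-0.0022  0.0011  0.0017] t 57.9 w 0.00046973923317626947 F [0.  0.3 0.4] q6 0.46
[0.560266   0.0397466  0.11807562] 58.0
bench [array([ 0.73, -0.22])]
seen [array([237.7, 169.4]), array([261.1, 180.7]), array([215.6, 182.5]), array([224.9, 199.8]), array([253.7, 198.2])]
cup [0.6321 0.03  ] mount px [254.2 201.6]
cup [0.5599 0.0405] mount px [261.1 182.4]
cup [ 0.5277 -0.0249] mount px [237.7 172.5]
cup [ 0.5799 -0.0758] mount px [215.6 184.3]
cup [ 0.6444 -0.0418] mount px [224.8 202.8]
knob pred [256.45677664 151.34381688]
```

View pics/m.png

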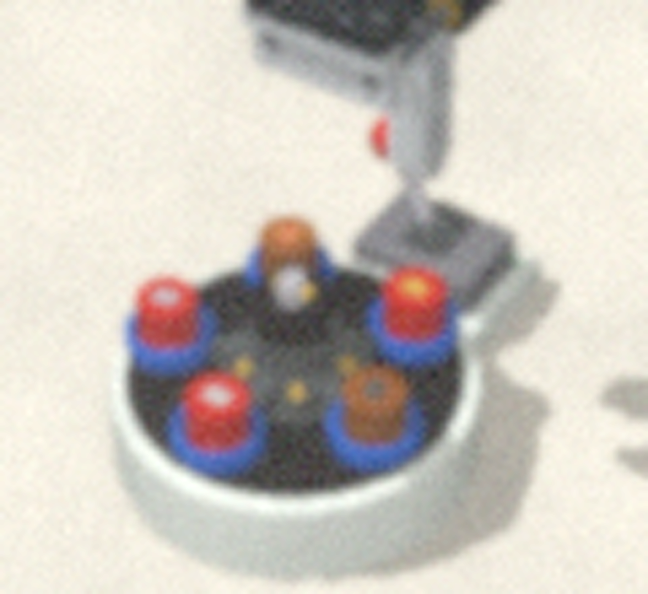

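All five mounts stand in their cups: (165,312), (215,410), (287,250), (373,405) and (413,302). The spindle top and a brass ball at (305,290) show above the collar. Now the lever.

Emit:
carry_out(plan=[[[-9.7,-8,0,0,0,0,0],[-19.4,-16,0,0,0,0,0],[-19.4,-16,0,0,0,0,0],[-19.4,-16,0,0,0,0,0],[-19.4,-16,0,0,0,0,0],[-10,-8.3,0,0,0,0,0],[0,0,20,0,0,0,0],[0,0,25,0,0,0,0],[0,0,20,0,0,0,0],[0,0,8,0,0,0,0],[0,0,0,0,0,0,0],[0,0,0,0,0,0,0]]])

```text
time_s: 59.03
ee_pos: [0.446, -0.012, 0.0468]
eef_rot: [-3.141, 0.0, 1.112]
force: [0.1, 0.2, 0.1]
grip_width: 0.0004
grip_force: 0.0
```

Emit:
carry_out(plan=[[[5,0,0,0,0,0,0],[5,0,0,0,0,0,0],[5,0,0,0,0,0,0],[5,0,0,0,0,0,0],[5,0,0,0,0,0,0],[5,0,0,0,0,0,0],[0,0,0,0,0,0,0]]])

```text
time_s: 59.62
ee_pos: [0.4595, 0.0157, 0.0465]
eef_rot: [3.141, -0.0, 1.113]
force: [-0.3, -0.1, -0.6]
grip_width: 0.0004
grip_force: 0.0
```

```bash
cat > knob.py <<'E'
from h import *
for n in("scene","top"):
    c=cam(n);hsv=cv2.cvtColor(c["pixels"],cv2.COLOR_RGB2HSV);m=cv2.inRange(hsv,(0,110,45),(8,255,255))|cv2.inRange(hsv,(165,110,45),(180,255,255))
    k,_,st,ce=cv2.connectedComponentsWithStats(m)
    a=proj(c,[.460,.018,.095]);b=proj(c,[.485,.069,.095])
    print(n,"off",a.round(1),"run",b.round(1),[(ce[i].round(1),st[i,4]) for i in range(1,k) if st[i,4]>8 and np.linalg.norm(ce[i]-(a+b)/2)<25])
o=telemetry.get_obs();print(o["ee_pos"],o["force"].round(1))
E
python3 knob.py
```

```text
scene off [256.5 151.3] run [274.5 158.4] [(array([263.4, 150.7]), np.int32(49))]
top off [243.7 248.3] run [223.6 239.1] []
[0.45910305 0.01519863 0.04634592] [ 0.3 -0.1 -0.4]
```

Knob is moving (scene 257→263). Continue the push.

Emit:
carry_out(plan=[[[5,0,0,0,0,0,0],[5,0,0,0,0,0,0],[5,0,0,0,0,0,0],[5,0,0,0,0,0,0],[5,0,0,0,0,0,0],[5,0,0,0,0,0,0],[3,0,0,0,0,0,0],[0,0,0,0,0,0,0]]])

```text
time_s: 60.38
ee_pos: [0.4739, 0.0451, 0.0463]
eef_rot: [-3.141, -0.0, 1.113]
force: [0.2, -0.4, -0.1]
grip_width: 0.0007
grip_force: 0.0
```

```bash
python3 knob.py
```

```text
scene off [256.5 151.3] run [274.5 158.4] [(array([273.8, 156.8]), np.int32(50))]
top off [243.7 248.3] run [223.6 239.1] []
[0.47375387 0.04464394 0.04643152] [-0.5  0.1 -0.3]
```

Emit:
carry_out(plan=[[[2,0,0,0,0,0,0],[2,0,0,0,0,0,0],[0,0,0,0,0,0,0]]])

```text
time_s: 60.73
ee_pos: [0.4749, 0.0472, 0.0463]
eef_rot: [-3.141, 0.002, 1.113]
force: [-4.8, -8.3, 2.3]
grip_width: 0.0006
grip_force: 4.9
```

The force rise shows the end stop. Back off and lift clear.

Emit:
carry_out(plan=[[[-10,0,0,0,0,0,0],[-15,0,0,0,0,0,0],[-15,0,0,0,0,0,0],[0,0,-20,0,0,0,0],[0,0,-25,0,0,0,0],[0,0,-25,0,0,0,0],[0,0,-25,0,0,0,0],[-25,0,0,0,0,0,0],[-25,0,0,0,0,0,0],[-25,0,0,0,0,0,0],[-25,0,0,0,0,0,0],[0,0,0,0,0,0,0],[0,0,0,0,0,0,0],[0,0,0,0,0,0,0]]])

```text
time_s: 61.9
ee_pos: [0.4137, -0.0773, 0.1415]
eef_rot: [3.141, -0.0, 1.112]
force: [0.9, -0.2, 0.4]
grip_width: 0.0002
grip_force: 0.0
```

```bash
python3 knob.py; python3 chk.py | sed -n 2,3p
```

```text
scene off [256.5 151.3] run [274.5 158.4] [(array([274.6, 157.5]), np.int32(53))]
top off [243.7 248.3] run [223.6 239.1] [(array([224. , 239.1]), np.int32(68))]
[ 0.41380916 -0.07688416  0.14142226] [-0.7  0.  -0.2]
bench [array([ 0.731, -0.221])]
seen [array([274.6, 157.3]), array([237.7, 169.6]), array([261.2, 180.7]), array([215.7, 182.6]), array([224.9, 200. ]), array([253.9, 198.6])]
```

Knob is at the run position in both views and the mounts are in place. Handing in.

```bash
python3 -c "
from station import ctrl
print(ctrl.hand_in())"
```

```text
the job is handed in; nothing more can be done
None
```

I handed in the job at about 62 s. By camera and force checks, the carrier is seated, the collar is clicked home, all five mounts are upright in their cups and the lever is fully on the run side, but the hand-in gave no verdict.

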